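# Pry the port caps off and take them away for washing

## Robot

A 6-joint arm with a two-finger parallel gripper is mounted at the origin on the work surface. World frame = base frame: x ahead of the robot, y to its left, z up, the work surface at z = 0. Lengths are in m, angles in degrees, forces in N, time in s.
With the tool pointing down it reaches from about 0.35 to 0.875 m from the base axis. Payload 4.2 kg.
Tool frame: the origin (TCP) lies at the very end of the fingers, on their centre line; the grasp point (between the pads) lies 19 mm behind it; z points along the fingers, y is the line along which they close (so a half turn about z gives the same grasp; the last joint's range is limited). The gripper opens to 87 mm and grips with 3 to 60 N. Pads are 19 mm wide; open, the fingers measure 117 mm over their backs; the gripper's body (75 mm by 190 mm) begins 51 mm behind the grasp point.
Start: joints at [89.072, 22.042, 0.453, 0, -68.411, -14.817], TCP at [0.17, 0.602, 0.223] pointing down, gripper open.
Joint ranges: [-179.83, 179.83], [-69.29, 118.12], [-61.27, 80.66], [-181.25, 117.63], [-171.15, -9.14], [-177.46, 177.46]. Speed limits (degrees/s): [159.86, 159.86, 180, 180, 180, 180].

## Interface

Orientations are given as a 3x3 rotation matrix whose columns are the frame's x, y, z axes.
In Python, from station import r gives the robot as it stands.
- The arm moves only by the tool jog_arm, never from a script. Its argument "plan" is text: rows parted by semicolons, each of 7 numbers parted by spaces: the shift along the tool's x, y, z normalised to -1 to 1, where 1 is 0.025 m, then the turn, a rotation vector about the tool's x, y, z normalised to -1 to 1, where 1 is 8 degrees, then the closure, from -1 (fully open) to 1 (shut). A call has exactly 10 rows; each row shifts and turns the commanded pose from where the row before left it, along the tool's axes as they then stand; what a row does not reach is not made up. A row lasts 1/10 s, in which the tool goes at most 50 mm and 8.59 degrees, less where a joint would pass 70% of its speed; a pose out of reach is approached as far as the arm can. A call with a number of a shift or a turn outside -1 to 1 is refused whole. A call with a gripper value outside its range is refused whole. The fingers move at their own pace and stop on an object; the grip force is fixed at half the most. Time passes only in rows, so rows that do not move let the fingers close, or fill a call up. It gives the time, the measured TCP pose, the force, the opening and the grip force at its end, in the units of the state.
- r.sense(): the state, without advancing time (a new reading comes with each control period).
- r.capture(name): name is "scene" or "top" or "wrist"; returns (picture, depth): 384x512x3 uint8, red, green, blue; 384x512 float32, m along the optical axis (not along the pixel's ray), 0 where there is no reading.
- r.get_calibration(name): a dict with "mtx" (3x3 intrinsics, pixels), "extrinsics" (4x4, takes a point from camera to world coordinates). Camera axes: x right, y up, looking along -z (the intrinsics and any distortion apply to the point x, -y, -z); pixel columns grow to the right and rows downward; lengths in m; the calibration is good to about 2 mm. The wrist camera is an equidistant fisheye: a pixel r from the principal point sees the ray r / f radians off the axis. A picture is of the moment at which its call begins: read the wrist's pose just before it. get_calibration takes no time and is no camera call; for the wrist camera it gives the pose at the moment of the call.
- r.finish_job(): hands the job in; it is judged then, once.
The state is a dict: "time_s": time; "joints": joint angles; "joint_velocities": joint speeds; "effort": joint torques, N m; "tcp_pos": TCP position; "ee_rot": TCP orientation; "wrist_force": force on the tool from outside, world axes, zero at the start; "moment": the same for the moment, N m; "gripper_width": opening from 0.0 (shut) to 1.0 (fully open); "gripper_force": force on a finger pad.
Only numpy, scipy, OpenCV 4.12 (cv2) and the standard library are available. Lean on these libraries where they do the work, as an engineer would, in place of code of your own. Each camera call takes 0.05 s, during which the arm holds its last target. There are 200 camera calls.

## Task

Use the pry lever to pop every snap cap off the port block (do not pull at a cap with the gripper while it is still snapped in), and collect all the caps in the steel pot while it stands on the stirrer. Then lift the pot off the stirrer and set it down upright in the middle of the white drip mat, and leave the pry lever lying flat within the edges of its grey rubber pad. Leave the other things on the bench where they are.

Things in the scene. Friction and masses are not known exactly. Their poses are not given: they have to be found in the camera images.
- block: Fixed aluminium port block 100 (x) x 310 (y) x 75 (z) mm; origin under its centre. Four ports in a row along y, 80 mm apart, in its flat top. Its front long top edge (x = -50 mm) is a fulcrum for the lever. In each port a sprung pin at +y and -y snaps over the cap's bead: 15 N straight up, or tilting the cap 0.3 rad or more about its far edge, frees it.
- seat0 (a point): Centre of port 0's mouth on the block's top face (block frame y = -120 mm).
- seat1 (a point): Centre of port 1's mouth on the block's top face (block frame y = -40 mm).
- seat2 (a point): Centre of port 2's mouth on the block's top face (block frame y = 40 mm).
- seat3 (a point): Centre of port 3's mouth on the block's top face (block frame y = 120 mm).
- cap0: White snap cap of port 0, or None if absent. Origin under its centre, z up its axis, 20.5 mm tall: stem with bead (radius 9) to z 9.5 mm, collar radius 15 to 14.5, flange radius 23 to 20.5. Snapped in, the collar stands on the block (origin 9.5 mm below the mouth); under the flange is a gap 5 mm high, 8 mm deep for the blade. Popped, it sits loose, 5 mm higher, leaning about 0.35 rad.
- cap1: White snap cap of port 1, or None if absent. Origin under its centre, z up its axis, 20.5 mm tall: stem with bead (radius 9) to z 9.5 mm, collar radius 15 to 14.5, flange radius 23 to 20.5. Snapped in, the collar stands on the block (origin 9.5 mm below the mouth); under the flange is a gap 5 mm high, 8 mm deep for the blade. Popped, it sits loose, 5 mm higher, leaning about 0.35 rad.
- cap2: White snap cap of port 2, or None if absent. Origin under its centre, z up its axis, 20.5 mm tall: stem with bead (radius 9) to z 9.5 mm, collar radius 15 to 14.5, flange radius 23 to 20.5. Snapped in, the collar stands on the block (origin 9.5 mm below the mouth); under the flange is a gap 5 mm high, 8 mm deep for the blade. Popped, it sits loose, 5 mm higher, leaning about 0.35 rad.
- cap3: White snap cap of port 3, or None if absent. Origin under its centre, z up its axis, 20.5 mm tall: stem with bead (radius 9) to z 9.5 mm, collar radius 15 to 14.5, flange radius 23 to 20.5. Snapped in, the collar stands on the block (origin 9.5 mm below the mouth); under the flange is a gap 5 mm high, 8 mm deep for the blade. Popped, it sits loose, 5 mm higher, leaning about 0.35 rad.
- lever: Loose pry lever, 0.12 kg: wooden handle 100 (x) x 16 (y) x 24 (z) mm, and a flat steel blade 14 mm wide, 3 mm thick, on from the handle's underside to +x. Origin under the handle's middle; handle x -50 to 50 mm, blade x 50 to 120 mm, z 0 to 3 mm. Starts lying flat on the pad.
- lever_tip (a point): Middle of the end of the lever's blade (lever frame x = 120, z = 1.5 mm).
- pad: Fixed grey rubber pad, 100 (x) x 240 (y) x 3 mm, the lever's place; origin under its centre.
- stand: Fixed white laboratory stirrer on which the pot starts; 160 (x) x 150 (y) mm, flat top at z = 55 mm; origin under its centre.
- pot: Loose round open steel pot, 0.28 kg: outer radius 52 mm at the foot, 55 at the rim, 75 tall, wall 3.5, floor 4 mm. Origin under its centre. Straight black handle: a horizontal bar 14 mm wide (y), 16 high, along the pot's -x axis from x = -52 to -127 mm, its middle line at z = 60 mm.
- mat: Fixed white drip mat, 170 x 170 x 4 mm; origin under its centre.
- dish_a: Bystander: clear dish, 58 mm across, 13 mm high; origin under its centre.
- dish_b: Bystander: clear dish, 58 mm across, 13 mm high; origin under its centre.
- dropper: Bystander: small white dropper bottle, radius 15, 70 mm tall; origin under its centre.
- flask: Bystander: amber bottle, radius 30, 110 mm tall; origin under its centre.
- vial: Bystander: small blue jar, radius 14, 50 mm tall; origin under its centre.
- slidebox: Bystander: grey slide box, 85 x 100 x 32 mm; origin under its centre.
- driver: Bystander: screwdriver lying on the bench.
Not all that is in view belongs to the job. What is meant by the lever is not turquoise, and is the larger of those in its own colour. Leave any purple look-alike of the cap1 alone.

How it is judged (in metres and radians):
On the way, in this order (a step that is already met when the one before it is completed fails the run):
1. every cap has been popped out of its port ((z of cap0 in the frame of seat0 above -0.0045 m or angle between cap0's own z axis and vertical above 0.2 rad or horizontal distance between cap0 and seat0 above 0.03 m) and (z of cap1 in the frame of seat1 above -0.0045 m or angle between cap1's own z axis and vertical above 0.2 rad or horizontal distance between cap1 and seat1 above 0.03 m) and (z of cap2 in the frame of seat2 above -0.0045 m or angle between cap2's own z axis and vertical above 0.2 rad or horizontal distance between cap2 and seat2 above 0.03 m) and (z of cap3 in the frame of seat3 above -0.0045 m or angle between cap3's own z axis and vertical above 0.2 rad or horizontal distance between cap3 and seat3 above 0.03 m)), for 0.1 s.
2. all the caps lie in the pot, with the pot on the stirrer (horizontal distance between each of cap0, cap1, cap2, cap3 and pot below 0.053 m and z of cap0 in the frame of pot between 0 and 0.072 m and z of cap1 in the frame of pot between 0 and 0.072 m and z of cap2 in the frame of pot between 0 and 0.072 m and z of cap3 in the frame of pot between 0 and 0.072 m and horizontal distance between pot and stand below 0.09 m and z of pot in the frame of stand between 0.05 and 0.06 m), for 0.2 s.
3. the pot has been lifted clear of the stirrer with the caps in it (horizontal distance between each of cap0, cap1, cap2, cap3 and pot below 0.053 m and z of cap0 in the frame of pot between 0 and 0.072 m and z of cap1 in the frame of pot between 0 and 0.072 m and z of cap2 in the frame of pot between 0 and 0.072 m and z of cap3 in the frame of pot between 0 and 0.072 m and z of pot in the frame of stand above 0.065 m), for 0.1 s.
At the end, for the whole second after the job is handed in: All the caps are in the pot (below its rim); the pot stands upright and at rest on the mat, its centre within 30 mm of the mat's centre; the lever lies at rest on its pad, its handle's middle and its blade's tip within the pad's edges (horizontal distance between each of cap0, cap1, cap2, cap3 and pot below 0.053 m and z of cap0 in the frame of pot between 0 and 0.072 m and z of cap1 in the frame of pot between 0 and 0.072 m and z of cap2 in the frame of pot between 0 and 0.072 m and z of cap3 in the frame of pot between 0 and 0.072 m and horizontal distance between pot and mat below 0.03 m and angle between pot's own z axis and vertical below 0.08 rad and z of pot in the frame of mat between 0 and 0.008 m and linear speed of each of pot, lever below 0.02 m/s and x of lever in the frame of pad between -0.05 and 0.05 m and y of lever in the frame of pad between -0.12 and 0.12 m and x of lever_tip in the frame of pad between -0.05 and 0.05 m and y of lever_tip in the frame of pad between -0.12 and 0.12 m and z of each of lever, lever_tip in the frame of pad below 0.03 m); the robot touches nothing.
It fails at once if the fingers press on or grip a cap that is still snapped in its port ((z of cap0 in the frame of seat0 below -0.0065 m and horizontal distance between cap0 and seat0 below 0.01 m and angle between cap0's own z axis and vertical below 0.15 rad and contact force between the fingers and cap0 above 2 N) or (z of cap1 in the frame of seat1 below -0.0065 m and horizontal distance between cap1 and seat1 below 0.01 m and angle between cap1's own z axis and vertical below 0.15 rad and contact force between the fingers and cap1 above 2 N) or (z of cap2 in the frame of seat2 below -0.0065 m and horizontal distance between cap2 and seat2 below 0.01 m and angle between cap2's own z axis and vertical below 0.15 rad and contact force between the fingers and cap2 above 2 N) or (z of cap3 in the frame of seat3 below -0.0065 m and horizontal distance between cap3 and seat3 below 0.01 m and angle between cap3's own z axis and vertical below 0.15 rad and contact force between the fingers and cap3 above 2 N)).
It fails at once if the pot is tipped over (angle between pot's own z axis and vertical above 0.7 rad).
It fails at once if another thing on the bench is pushed more than 40 mm from its place (distance of any of dish_a, dish_b, dropper, flask, vial, slidebox, driver from where it was at the start of the episode above 0.04 m).
Of cap0, cap1, cap2, cap3 only 3 to 4 are there at a start; the rules pass over those that are not, and their reading is None.
At some moment in a run one of lever, pot may be knocked a few centimetres aside while the robot is not near it.
It also fails if it takes over 210 s, if anything falls off the work surface, if the arm or the gripper's body presses on something with over 40 N, if the wrist force passes 120 N, or if a joint passes its speed limit or range.

## Working session

There is one attempt and no reset: what is moved stays moved. The work goes in short steps, Python scripts to look and compute and a tool call to move; the robot and the scene stay as the last step left them, time stands still between calls to the robot, and variables do not carry over. Pictures are saved under pics/ and viewed, at most 14 in all, crops included, and the job is handed in when it is done.

Besides the shell and the picture viewer there is one more tool, called after "Request:" in YAML: its name, and indented under it one key for each argument. jog_arm: Moves the arm, as the interface text tells. Scaled input: -1 to 1 covers 0.025 m each way for a shift and 8 degrees each way for a turn. Its arguments: {"type":"object","properties":{"plan":{"type":"string"}},"required":["plan"]}

```bash
mkdir -p pics; ls; cat > h.py <<'E'
import numpy as np, cv2
from station import r
def cap(n):
    c=r.get_calibration(n); im,d=r.capture(n); return im,d,np.array(c['mtx']),np.array(c['extrinsics'])
def xyz(d,K,T):
    h,w=d.shape; u,v=np.meshgrid(np.arange(w),np.arange(h))
    p=np.stack([(u-K[0,2])/K[0,0]*d,-(v-K[1,2])/K[1,1]*d,-d],-1)
    return p@T[:3,:3].T+T[:3,3]
def save(n,im,box=None,s=1):
    if box: im=im[box[1]:box[3],box[0]:box[2]]
    cv2.imwrite('pics/'+n+'.png',cv2.resize(im[...,::-1],None,fx=s,fy=s,interpolation=cv2.INTER_CUBIC))
E
python3 - <<'E'
from h import *
for n in('scene','top'):
    im,d,K,T=cap(n); np.savez(''+n+'0.npz',im=im,d=d,K=K,T=T); save(n+'0',im,None,1.5); print(n,K.round(1).tolist(),T.round(3).tolist())
s=r.sense(); print(s)
E
```

```text
pics
scene [[389.8, 0.0, 257.7], [0.0, 389.8, 193.3], [0.0, 0.0, 1.0]] [[-0.384, -0.615, 0.689, 1.189], [0.923, -0.254, 0.289, 0.326], [-0.003, 0.747, 0.665, 0.75], [0.0, 0.0, 0.0, 1.0]]
top [[438.1, 0.0, 255.1], [0.0, 438.1, 190.4], [0.0, 0.0, 1.0]] [[0.009, 0.991, -0.137, 0.37], [-1.0, 0.009, -0.006, 0.008], [-0.005, 0.137, 0.991, 1.32], [0.0, 0.0, 0.0, 1.0]]
{'time_s': 0.1, 'joints': array([ 8.90712526e+01,  2.20869929e+01,  3.90360769e-01, -2.35428644e-02,
       -6.84094495e+01, -1.48156749e+01]), 'joint_velocities': array([-0.04193493, -0.12388302,  0.16461888,  0.18618598,  0.12173476,
        0.04222723]), 'effort': array([ 7.96219479e-05, -3.91688275e+01,  1.87934840e+01,  4.23187941e+00,
        1.34295342e-02, -7.35493313e-05]), 'tcp_pos': array([0.16944787, 0.60106826, 0.22158565]), 'ee_rot': array([[ 9.62440543e-01, -2.71492230e-01, -4.12030396e-04],
       [-2.71492523e-01, -9.62438780e-01, -1.84500770e-03],
       [ 1.04351225e-04,  1.88757339e-03, -9.99998213e-01]]), 'wrist_force': array([-0.24354084, -0.52638965,  0.20819964]), 'moment': array([ 0.05599813, -0.02303115,  0.02031788]), 'gripper_force': 0.0, 'gripper_width': 0.9994974004503137}
```

View pics/top0.png

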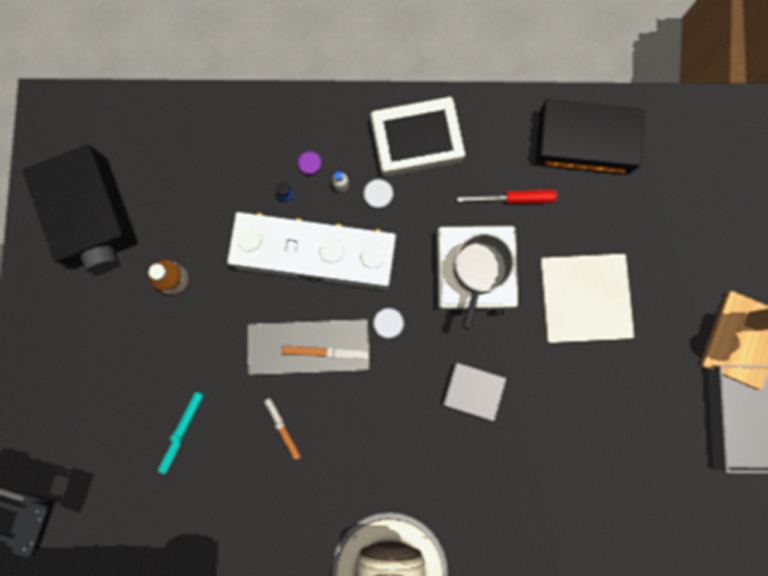

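View pics/scene0.png

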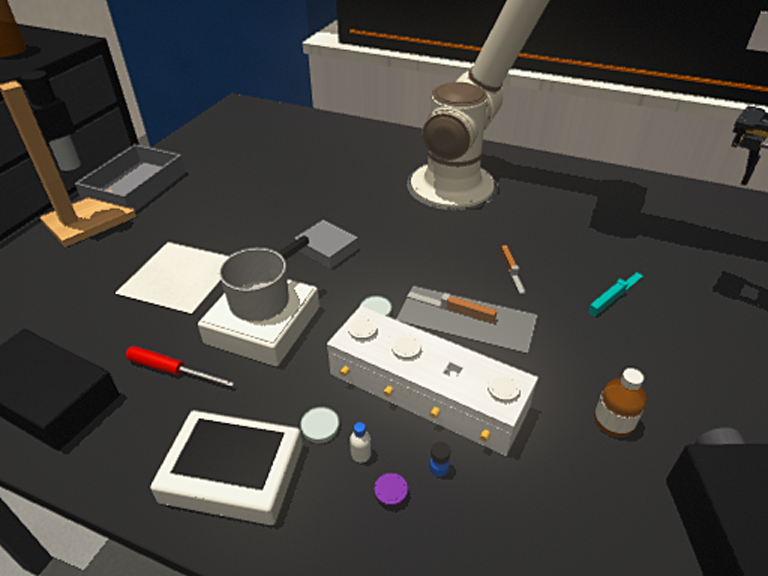

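Top view (768x576): caps at (250,240), (331,250), (373,256), empty port at (292,246); pot (480,265) on stirrer, mat (588,298), pad (308,347).
Lever candidates: turquoise (180,432), orange on pad (325,351), small orange (282,428). The orange one on the pad looks larger in its colour, so I'll check that in a crop along with the measurements.

```bash
cat > m.py <<'E'
from h import *
def comp(m,P,amin=30):
    n,l,s,c=cv2.connectedComponentsWithStats(m.astype(np.uint8))
    return [(l==i) for i in range(1,n) if s[i,4]>=amin]
def rect(q):
    (cx,cy),(w,h),a=cv2.minAreaRect(q[:,:2].astype(np.float32)*1000); return round(cx,1),round(cy,1),round(w,1),round(h,1),round(a,1)
def ori(im,d,K,T,lo=(5,90,90),hi=(18,255,255)):
    P=xyz(d,K,T); hsv=cv2.cvtColor(im,cv2.COLOR_RGB2HSV)
    for m in comp(cv2.inRange(hsv,lo,hi)>0,P,40):
        q=P[m]; v,u=np.nonzero(m); print('orange px',u.mean().round(),v.mean().round(),len(q),rect(q),'z',np.percentile(q[:,2],[5,50,95]).round(3))
E
python3 - <<'E'
from m import *
for n in('top',):
    f=np.load(n+'0.npz'); im,d,K,T=[f[k] for k in('im','d','K','T')]
    P=xyz(d,K,T); ori(im,d,K,T)
    z=P[...,2]
    def rep(nm,box,lo,hi):
        m=np.zeros(z.shape,bool); x0,y0,x1,y1=[int(b/1.5) for b in box]; m[y0:y1,x0:x1]=1
        m&=(z>lo)&(z<hi)
        for c in comp(m,P,25):
            q=P[c]; print(nm,rect(q),len(q),np.median(q[:,2]).round(4))
    rep('block',(220,205,402,292),.065,.2)
    rep('caps',(220,205,402,292),.0815,.1)
    rep('pot',(425,215,525,335),.1,.2)
    rep('stand',(425,215,525,335),.04,.07)
    gray=cv2.cvtColor(im,cv2.COLOR_RGB2GRAY)
    for nm,b in(('pad',(240,312,374,380)),('mat',(535,245,640,350))):
        m=np.zeros(z.shape,bool); x0,y0,x1,y1=[int(k/1.5) for k in b]; m[y0:y1,x0:x1]=1; m&=gray>80
        for c in comp(m,P,200): print(nm,rect(P[c]),np.median(z[c]))
    save('crop1',im,(150,200,300,320),5)
E
```

```text
orange px 491.0 29.0 542 (1190.7, -904.7, 136.4, 527.4, 61.2) z [-0.426 -0.418 -0.41 ]
orange px 389.0 111.0 102 (799.6, -394.6, 152.3, 6.7, 84.0) z [0.011 0.023 0.028]
orange px 112.0 184.0 232 (566.1, 434.4, 56.2, 66.5, 82.1) z [0.064 0.077 0.09 ]
orange px 490.0 222.0 1087 (453.8, -373.8, 153.2, 773.5, 3.7) z [0.009 0.018 0.024]
orange px 202.0 234.0 151 (420.2, 169.8, 14.9, 86.2, 0.4) z [0.023 0.027 0.03 ]
orange px 501.0 251.0 163 (374.3, -696.3, 40.8, 86.6, 0.5) z [0.012 0.018 0.022]
orange px 193.0 295.0 141 (312.4, 119.3, 66.9, 241.4, 43.1) z [-0.001  0.016  0.022]
block (614.7, 153.7, 311.0, 101.6, 82.5) 3630 0.0751
caps (629.6, 271.5, 43.2, 44.3, 28.0) 191 0.0858
caps (608.9, 113.4, 45.0, 42.8, 44.4) 187 0.0858
caps (598.7, 33.9, 43.1, 42.5, 45.9) 191 0.086
pot (557.7, -152.1, 108.3, 172.1, 50.8) 474 0.1229
stand (584.8, -169.4, 164.5, 149.0, 0.1) 1032 0.0537
stand (586.0, -174.9, 92.0, 90.8, 6.3) 800 0.0588
stand (546.1, -206.6, 76.6, 79.7, 88.3) 360 0.0538
pad (430.4, 148.2, 281.3, 116.1, 89.3) 0.002814741174810287
mat (507.1, -233.1, 191.1, 520.9, 9.4) 0.003596269835715038
```

View pics/crop1.png

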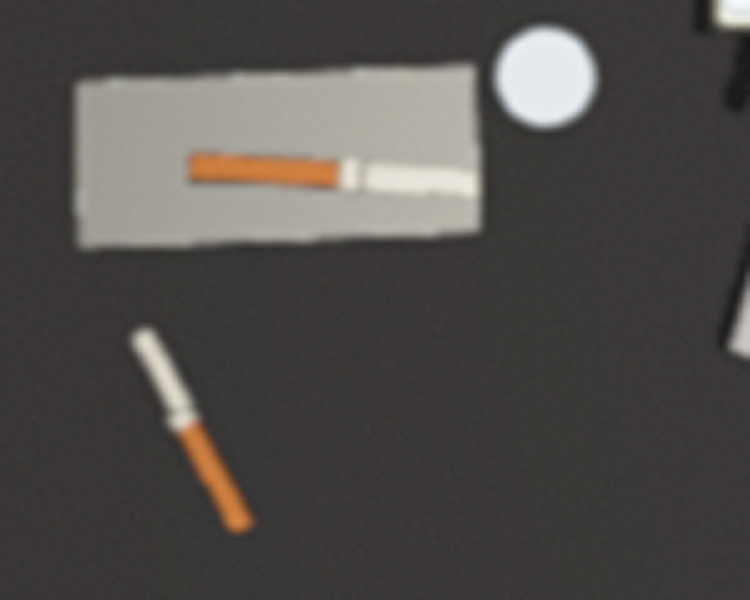

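The crop shows the on-pad orange lever (handle about (265,170), blade tip (478,183)) is clearly larger than the loose orange one (190,430), and the turquoise one is ruled out. So the lever is the one on the pad, blade pointing toward -y. Its ferrule is white, so the handle's middle is at about (0.420, 0.163). Next, a small move calculator.

```bash
cat > g.py <<'E'
import sys
from h import *
from scipy.spatial.transform import Rotation as Rn
def target(psi,pitch=0):
    # tool x at heading psi, tool down; pitch>0 raises the tool-x side
    R=Rn.from_euler('z',psi,degrees=True).as_matrix()@np.diag([1.,-1,-1])
    return R@Rn.from_euler('y',pitch,degrees=True).as_matrix()
def rows(p,psi,n,pitch=0,g=0,p0=None,R0=None):
    s=r.sense(); p0=np.array(s['tcp_pos']) if p0 is None else p0; R0=np.array(s['ee_rot']) if R0 is None else R0
    w=Rn.from_matrix(R0.T@target(psi,pitch)).as_rotvec(degrees=True)
    D=np.array(p)-p0; out=[]
    for i in range(n):
        R=R0@Rn.from_rotvec(w*i/n,degrees=True).as_matrix()
        out.append(' '.join('%.3f'%v for v in np.r_[R.T@D/n/.025,w/n/8])+' %g'%g)
    print('; '.join(out))
if __name__=='__main__':
    a=[float(x) for x in sys.argv[1:]]   # x y z psi n pitch g
    rows(a[:3],a[3],int(a[4]),*(a[5:]))
E
python3 g.py .42 .163 .1 -93 20 0 -1
```

```text
0.720 0.707 0.245 0.001 -0.000 0.483 -1; 0.766 0.657 0.244 0.001 -0.000 0.483 -1; 0.809 0.604 0.244 0.001 -0.000 0.483 -1; 0.847 0.548 0.244 0.001 -0.000 0.483 -1; 0.882 0.489 0.244 0.001 -0.000 0.483 -1; 0.913 0.429 0.244 0.001 -0.000 0.483 -1; 0.940 0.366 0.244 0.001 -0.000 0.483 -1; 0.963 0.302 0.244 0.001 -0.000 0.483 -1; 0.981 0.237 0.244 0.001 -0.000 0.483 -1; 0.995 0.170 0.244 0.001 -0.000 0.483 -1; 1.004 0.103 0.244 0.001 -0.000 0.483 -1; 1.009 0.035 0.244 0.001 -0.000 0.483 -1; 1.009 -0.033 0.244 0.001 -0.000 0.483 -1; 1.004 -0.101 0.243 0.001 -0.000 0.483 -1; 0.995 -0.168 0.243 0.001 -0.000 0.483 -1; 0.982 -0.235 0.243 0.001 -0.000 0.483 -1; 0.964 -0.301 0.243 0.001 -0.000 0.483 -1; 0.941 -0.365 0.243 0.001 -0.000 0.483 -1; 0.914 -0.427 0.243 0.001 -0.000 0.483 -1; 0.884 -0.488 0.243 0.001 -0.000 0.483 -1
```

Request:
jog_arm:
  plan: "0.72 0.71 0.24 0 0 0.48 -1; 0.77 0.66 0.24 0 0 0.48 -1; 0.81 0.6 0.24 0 0 0.48 -1; 0.85 0.55 0.24 0 0 0.48 -1; 0.88 0.49 0.24 0 0 0.48 -1; 0.91 0.43 0.24 0 0 0.48 -1; 0.94 0.37 0.24 0 0 0.48 -1; 0.96 0.3 0.24 0 0 0.48 -1; 0.98 0.24 0.24 0 0 0.48 -1; 0.99 0.17 0.24 0 0 0.48 -1"

```text
time_s: 1.1
tcp_pos: [0.2953, 0.3815, 0.162]
ee_rot: [[0.584, -0.812, -0.0], [-0.812, -0.584, -0.001], [0.0, 0.001, -1.0]]
wrist_force: [0.5, 0.1, -0.3]
gripper_width: 0.996
gripper_force: 0.0
```

Request:
jog_arm:
  plan: "1 0.1 0.24 0 0 0.48 -1; 1 0.04 0.24 0 0 0.48 -1; 1 -0.03 0.24 0 0 0.48 -1; 1 -0.1 0.24 0 0 0.48 -1; 0.99 -0.17 0.24 0 0 0.48 -1; 0.98 -0.24 0.24 0 0 0.48 -1; 0.96 -0.3 0.24 0 0 0.48 -1; 0.94 -0.37 0.24 0 0 0.48 -1; 0.91 -0.43 0.24 0 0 0.48 -1; 0.88 -0.49 0.24 0 0 0.48 -1"

```text
time_s: 2.1
tcp_pos: [0.4217, 0.1644, 0.1021]
ee_rot: [[-0.047, -0.999, -0.0], [-0.999, 0.047, -0.0], [0.0, 0.0, -1.0]]
wrist_force: [-0.9, 0.9, -0.8]
gripper_width: 1.005
gripper_force: 0.0
```

```bash
python3 - <<'E'
from m import *
im,d,K,T=cap('wrist'); save('w1',im,None,1.5); np.savez('w1.npz',im=im,d=d,K=K,T=T); print(K.round(1).tolist(),T.round(3).tolist())
a=cap('top'); ori(*a)
s=r.sense(); print(s['tcp_pos'],s['ee_rot'],s['joints'])
E
python3 g.py .42 .163 .005 -93 6 0 -1
```

```text
[[297.3, 0.0, 255.8], [0.0, 297.3, 197.2], [0.0, 0.0, 1.0]] [[-0.999, -0.046, -0.012, 0.419], [0.047, -0.961, -0.272, 0.09], [0.001, -0.272, 0.962, 0.265], [0.0, 0.0, 0.0, 1.0]]
orange px 491.0 29.0 536 (1189.4, -904.4, 134.4, 525.0, 60.9) z [-0.425 -0.418 -0.41 ]
orange px 389.0 111.0 98 (799.0, -394.7, 152.6, 5.1, 84.5) z [0.011 0.023 0.029]
orange px 112.0 184.0 231 (462.5, 245.6, 505.7, 57.8, 62.3) z [0.065 0.077 0.09 ]
orange px 490.0 222.0 1133 (453.1, -373.0, 150.0, 771.6, 3.6) z [0.009 0.018 0.023]
orange px 501.0 251.0 179 (374.4, -695.1, 40.8, 87.8, 0.2) z [0.011 0.017 0.022]
orange px 193.0 295.0 140 (239.9, 195.9, 69.0, 19.1, 30.6) z [-0.002  0.016  0.022]
[0.42132642 0.16311522 0.10141213] [[-0.04889543 -0.99880083 -0.00247655]
 [-0.99880185  0.0489002  -0.00190387]
 [ 0.00202269  0.00238049 -0.99999512]] [ 4.18675934e+01  1.32700718e+01 -3.25520610e+01 -1.92666150e-02
 -4.43563410e+01 -4.46565598e+01]
-0.000 0.007 0.643 0.003 -0.002 0.004 -1; 0.000 0.008 0.643 0.003 -0.002 0.004 -1; 0.000 0.008 0.643 0.003 -0.002 0.004 -1; 0.001 0.008 0.643 0.003 -0.002 0.004 -1; 0.001 0.008 0.643 0.003 -0.002 0.004 -1; 0.001 0.009 0.643 0.003 -0.002 0.004 -1
```

View pics/w1.png

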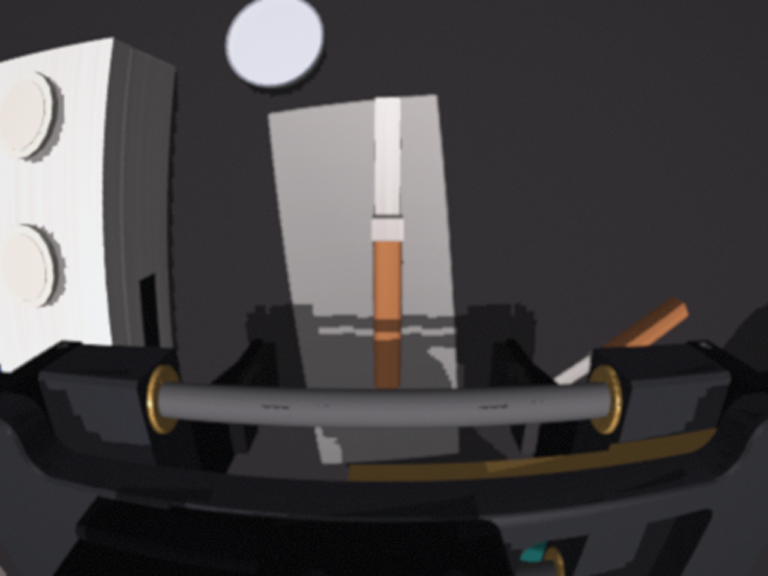

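Wrist view: lever centred under the gripper at column 388, ferrule end at (388,216), tip at (388,98); the rays give tip y≈0.046 and handle middle y≈0.164, as planned. Descending and gripping.

Request:
jog_arm:
  plan: "0 0 0.64 0 0 0 -1; 0 0 0.64 0 0 0 -1; 0 0 0.64 0 0 0 -1; 0 0 0.64 0 0 0 -1; 0 0 0.64 0 0 0 -1; 0 0 0.6 0 0 0 -1; 0 0 0 0 0 0 -1; 0 0 0 0 0 0 1; 0 0 0 0 0 0 1; 0 0 0 0 0 0 1"

```text
time_s: 3.2
tcp_pos: [0.4219, 0.166, 0.0084]
ee_rot: [[-0.044, -0.999, 0.001], [-0.999, 0.044, 0.001], [-0.001, -0.001, -1.0]]
wrist_force: [-0.5, -0.6, -0.3]
gripper_width: 0.812
gripper_force: 0.0
```

Request:
jog_arm:
  plan: "0 0 0 0 0 0 1; 0 0 0 0 0 0 1; 0 0 0 0 0 0 1; 0 0 -0.4 0 0 0 1; 0 0 -0.8 0 0 0 1; 0 0 -0.8 0 0 0 1; 0 0 -0.8 0 0 0 1; 0 0 -0.8 0 0 0 1; 0 0 -0.8 0 0 0 1; 0 0 -0.8 0 0 0 1"

```text
time_s: 4.2
tcp_pos: [0.4213, 0.1654, 0.1392]
ee_rot: [[-0.044, -0.999, 0.001], [-0.999, 0.044, 0.001], [-0.001, -0.001, -1.0]]
wrist_force: [0.3, 0.0, 0.7]
gripper_width: 0.012
gripper_force: 0.0
```

```bash
python3 - <<'E'
from m import *
print(r.sense()['tcp_pos'])
# pad edges from wrist w1: use image corners via ray to z=.003
f=np.load('w1.npz'); K,T=f['K'],f['T']
def ray(u,v,z):
    a=np.array([(u-K[0,2]),-(v-K[1,2])]); n=np.hypot(*a); t=n/K[0,0]; dcam=np.r_[np.sin(t)*a/n,-np.cos(t)]; w=T[:3,:3]@dcam; return (T[:3,3]+w*(z-T[2,3])/w[2]).round(4)
for u,v in((268,114),(437,95),(456,322),(289,277),(455,300)): print(ray(u/1.5,v/1.5,.003))
print('tip',ray(388/1.5,98/1.5,.006),'ferr',ray(388/1.5,215/1.5,.027),ray(388/1.5,215/1.5,.006))
E
python3 g.py .4938 .288 .16 -7.4 16 0 1
```

```text
[0.42134393 0.16535823 0.13919081]
[0.4851 0.0492 0.003 ]
[0.3857 0.0442 0.003 ]
[0.3777 0.1828 0.003 ]
[0.4796 0.1489 0.003 ]
[0.3783 0.1684 0.003 ]
tip [0.4142 0.0458 0.006 ] ferr [0.4175 0.1122 0.027 ] [0.4174 0.1142 0.006 ]
-0.314 -0.167 -0.052 -0.000 0.000 -0.665 1; -0.297 -0.196 -0.052 -0.000 0.000 -0.665 1; -0.278 -0.223 -0.052 -0.000 0.000 -0.665 1; -0.256 -0.247 -0.052 -0.000 0.000 -0.665 1; -0.232 -0.270 -0.052 -0.000 0.000 -0.665 1; -0.206 -0.290 -0.052 -0.000 0.000 -0.665 1; -0.178 -0.308 -0.052 -0.000 0.000 -0.665 1; -0.149 -0.324 -0.052 -0.000 0.000 -0.665 1; -0.118 -0.336 -0.052 -0.000 0.000 -0.665 1; -0.087 -0.345 -0.052 -0.000 0.000 -0.665 1; -0.054 -0.352 -0.052 -0.000 0.000 -0.665 1; -0.021 -0.355 -0.052 -0.000 0.000 -0.665 1; 0.012 -0.356 -0.052 -0.000 0.000 -0.665 1; 0.045 -0.353 -0.052 -0.000 0.000 -0.665 1; 0.077 -0.348 -0.052 -0.000 0.000 -0.665 1; 0.109 -0.339 -0.052 -0.000 0.000 -0.665 1
```

The fingers shut on nothing because I lifted before they had finished closing. Checking where the lever is.

Request:
jog_arm:
  plan: "0 0 0 0 0 0 -1; 0 0 0 0 0 0 -1; 0 0 0 0 0 0 -1; 0 0 0 0 0 0 -1; 0 0 0 0 0 0 -1; 0 0 0 0 0 0 -1; 0 0 0 0 0 0 -1; 0 0 0 0 0 0 -1; 0 0 0 0 0 0 -1; 0 0 0 0 0 0 -1"

```text
time_s: 5.2
tcp_pos: [0.4215, 0.1655, 0.1376]
ee_rot: [[-0.044, -0.999, 0.0], [-0.999, 0.044, 0.0], [-0.0, -0.0, -1.0]]
wrist_force: [-0.2, 0.2, 0.6]
gripper_width: 0.835
gripper_force: 0.0
```

```bash
python3 - <<'E'
from m import *
im,d,K,T=cap('wrist'); save('w2',im,None,1.2)
print(r.sense()['tcp_pos'],r.sense()['gripper_width'])
E
```

```text
[0.42148929 0.16550173 0.13757683] 0.8841462464482592
```

View pics/w2.png

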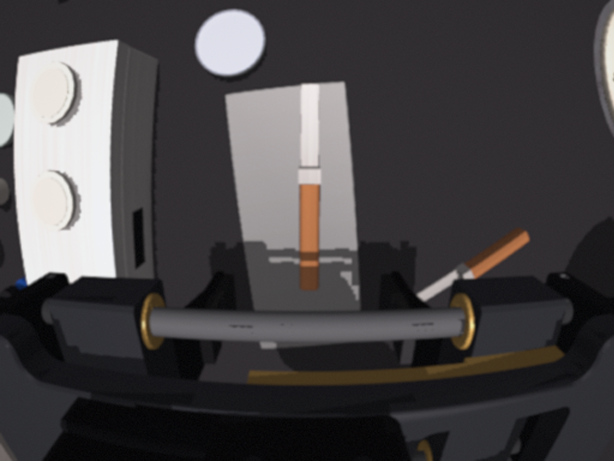

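The lever is undisturbed at (310,230), blade up the image. Retrying, and giving the fingers time to close.

Request:
jog_arm:
  plan: "0 0 0.75 0 0 0 -1; 0 0 0.75 0 0 0 -1; 0 0 0.75 0 0 0 -1; 0 0 0.75 0 0 0 -1; 0 0 0.75 0 0 0 -1; 0 0 0.75 0 0 0 -1; 0 0 0.6 0 0 0 -1; 0 0 0.16 0 0 0 -1; 0 0 0 0 0 0 1; 0 0 0 0 0 0 1"

```text
time_s: 6.25
tcp_pos: [0.422, 0.1659, 0.0066]
ee_rot: [[-0.044, -0.999, 0.001], [-0.999, 0.044, 0.001], [-0.001, -0.001, -1.0]]
wrist_force: [0.5, 0.1, 1.0]
gripper_width: 0.895
gripper_force: 0.0
```

Request:
jog_arm:
  plan: "0 0 0 0 0 0 1; 0 0 0 0 0 0 1; 0 0 0 0 0 0 1; 0 0 0 0 0 0 1; 0 0 0 0 0 0 1; 0 0 0 0 0 0 1; 0 0 0 0 0 0 1; 0 0 0 0 0 0 1; 0 0 0 0 0 0 1; 0 0 0 0 0 0 1"

```text
time_s: 7.25
tcp_pos: [0.4213, 0.1654, 0.006]
ee_rot: [[-0.045, -0.999, -0.0], [-0.999, 0.045, -0.0], [0.0, 0.0, -1.0]]
wrist_force: [-1.2, -0.8, 0.2]
gripper_width: 0.179
gripper_force: 30.0
```

Gripped (width 0.179, i.e. 16 mm). Lift, then turn towards cap3.

Request:
jog_arm:
  plan: "0 0 -0.4 0 0 0 1; 0 0 -0.8 0 0 0 1; 0 0 -0.8 0 0 0 1; 0 0 -0.8 0 0 0 1; 0 0 -0.8 0 0 0 1; 0 0 -0.8 0 0 0 1; 0 0 -0.6 0 0 0 1; 0 0 0 0 0 0 1; 0 0 0 0 0 0 1; 0 0 0 0 0 0 1"

```text
time_s: 8.25
tcp_pos: [0.4208, 0.165, 0.1302]
ee_rot: [[-0.045, -0.999, -0.002], [-0.999, 0.045, -0.001], [0.001, 0.002, -1.0]]
wrist_force: [0.4, -0.2, -1.1]
gripper_width: 0.179
gripper_force: 30.0
```

```bash
python3 g.py .4751 .292 .110 -7.4 18 0 1; python3 -c "
from h import *; print(r.sense()['gripper_width'])"
```

```text
-0.287 -0.108 0.044 0.001 0.000 -0.591 1; -0.278 -0.131 0.044 0.001 0.000 -0.591 1; -0.266 -0.154 0.044 0.001 0.000 -0.591 1; -0.252 -0.175 0.044 0.001 0.000 -0.591 1; -0.237 -0.195 0.044 0.001 0.000 -0.591 1; -0.220 -0.214 0.045 0.001 0.000 -0.591 1; -0.201 -0.232 0.045 0.001 0.000 -0.591 1; -0.182 -0.247 0.045 0.001 0.000 -0.591 1; -0.161 -0.262 0.045 0.001 0.000 -0.591 1; -0.139 -0.274 0.045 0.001 0.000 -0.591 1; -0.115 -0.284 0.045 0.001 0.000 -0.591 1; -0.092 -0.293 0.045 0.001 0.000 -0.591 1; -0.067 -0.300 0.045 0.001 0.000 -0.591 1; -0.042 -0.304 0.045 0.001 0.000 -0.591 1; -0.017 -0.307 0.045 0.001 0.000 -0.591 1; 0.008 -0.307 0.045 0.001 0.000 -0.591 1; 0.034 -0.305 0.045 0.001 0.000 -0.591 1; 0.059 -0.301 0.045 0.001 0.000 -0.591 1
0.1793583681005563
```

Request:
jog_arm:
  plan: "-0.29 -0.11 0.04 0 0 -0.59 1; -0.28 -0.13 0.04 0 0 -0.59 1; -0.27 -0.15 0.04 0 0 -0.59 1; -0.25 -0.18 0.04 0 0 -0.59 1; -0.24 -0.2 0.04 0 0 -0.59 1; -0.22 -0.21 0.04 0 0 -0.59 1; -0.2 -0.23 0.04 0 0 -0.59 1; -0.18 -0.25 0.04 0 0 -0.59 1; -0.16 -0.26 0.04 0 0 -0.59 1; -0.14 -0.27 0.04 0 0 -0.59 1"

```text
time_s: 9.25
tcp_pos: [0.4512, 0.236, 0.1196]
ee_rot: [[0.705, -0.709, -0.002], [-0.709, -0.705, -0.002], [-0.0, 0.003, -1.0]]
wrist_force: [-0.2, -0.1, -1.2]
gripper_width: 0.187
gripper_force: 30.0
```

Request:
jog_arm:
  plan: "-0.12 -0.28 0.05 0 0 -0.59 1; -0.09 -0.29 0.05 0 0 -0.59 1; -0.07 -0.3 0.05 0 0 -0.59 1; -0.04 -0.3 0.05 0 0 -0.59 1; -0.02 -0.31 0.05 0 0 -0.59 1; 0.01 -0.31 0.05 0 0 -0.59 1; 0.03 -0.31 0.05 0 0 -0.59 1; 0.06 -0.3 0.05 0 0 -0.59 1; 0 0 0 0 0 0 1; 0 0 0 0 0 0 1"

```text
time_s: 10.25
tcp_pos: [0.4751, 0.2922, 0.1099]
ee_rot: [[0.991, -0.134, -0.002], [-0.134, -0.991, -0.002], [-0.002, 0.002, -1.0]]
wrist_force: [0.5, -0.4, -1.5]
gripper_width: 0.18
gripper_force: 30.0
```

```bash
python3 - <<'E'
from m import *
im,d,K,T=cap('wrist'); save('w3',im,None,1.5); np.savez('w3.npz',im=im,d=d,K=K,T=T)
s=r.sense(); print(s['tcp_pos'],s['gripper_width'],np.degrees(np.arctan2(s['ee_rot'][1][0],s['ee_rot'][0][0])))
E
python3 g.py .4751 .292 .082 -7.4 4 0 1
```

```text
[0.47518861 0.29210316 0.11023686] 0.18013738465679255 -7.679204778516736
-0.000 0.001 0.282 0.003 0.002 -0.009 1; -0.000 0.001 0.282 0.003 0.002 -0.009 1; -0.001 0.001 0.282 0.003 0.002 -0.009 1; -0.001 0.001 0.282 0.003 0.002 -0.009 1
```

View pics/w3.png

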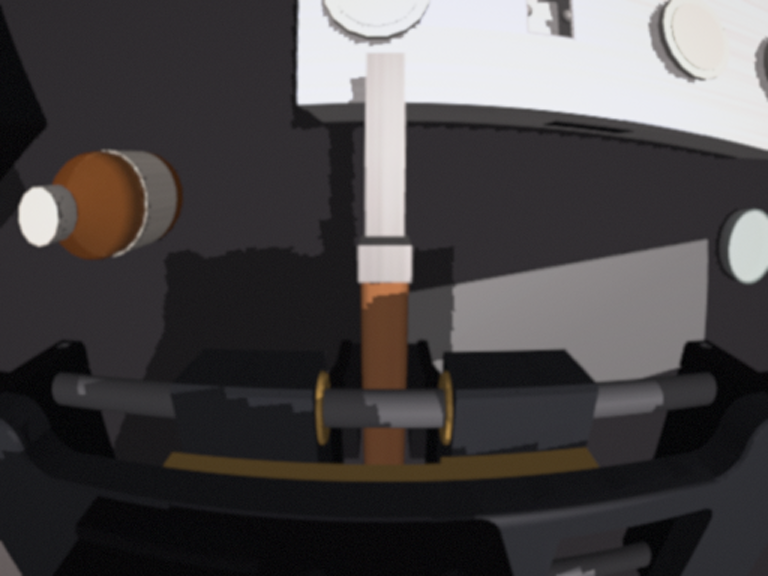

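Wrist view: blade tip at (385,53), cap3's front rim at (377,38), with the block edge at row ~105. Casting rays to get the offset.

```bash
cat >> m.py <<'E'
def wray(K,T,u,v,z):
    a=np.array([(u-K[0,2]),-(v-K[1,2])]); n=np.hypot(*a); t=n/K[0,0]; dc=np.r_[np.sin(t)*a/n,-np.cos(t)]; w=T[:3,:3]@dc; return T[:3,3]+w*(z-T[2,3])/w[2]
E
python3 - <<'E'
from m import *
f=np.load('w3.npz'); K,T=f['K'],f['T']
C=np.array([.6143,.1529,0]);R=np.array([[.9917,.129,0],[-.129,.9917,0],[0,0,1]])
for n,u,v,z in(('rim',377,37,.083),('tip',385,53,.110),('blockcorner',298,103,.075),('edge',470,112,.075),('port2 hole mid',550,16,.075)):
    p=wray(K,T,u/1.5,v/1.5,z); print(n,p.round(4),'block',(R.T@(p-C)).round(4))
E
```

```text
rim [0.6091 0.2765 0.083 ] block [-0.0211  0.1219  0.083 ]
tip [0.5941 0.2753 0.11  ] block [-0.0358  0.1188  0.11  ]
blockcorner [0.5867 0.3147 0.075 ] block [-0.0483  0.1569  0.075 ]
edge [0.5725 0.2403 0.075 ] block [-0.0527  0.0812  0.075 ]
port2 hole mid [0.6176 0.1947 0.075 ] block [-0.0021  0.0419  0.075 ]
```

Request:
jog_arm:
  plan: "0 -0.1 0.28 0 0 0.03 1; 0 0 0.28 0 0 0 1; 0 0 0.28 0 0 0 1; 0 0 0.28 0 0 0 1; 0 0 0.05 0 0 0 1; 0 0 0 0 0 0 1; 0 0 0 0 0 0 1; 0 0 0 0 0 0 1; 0 0 0 0 0 0 1; 0 0 0 0 0 0 1"

```text
time_s: 11.3
tcp_pos: [0.4761, 0.2953, 0.082]
ee_rot: [[0.991, -0.136, 0.0], [-0.136, -0.991, 0.0], [0.0, -0.0, -1.0]]
wrist_force: [0.0, 0.7, -0.8]
gripper_width: 0.183
gripper_force: 30.0
```

Request:
jog_arm:
  plan: "0 0 0.03 0 0 0 1; 0 0 0 0 0 0 1; 0 0 0.03 0 0 0 1; 0 0 0 0 0 0 1; 0 0 0.02 0 0 0 1; 0 0 0 0 0 0 1; 0 0 0 0 0 0 1; 0 0 0 0 0 0 1; 0 0 0 0 0 0 1; 0 0 0 0 0 0 1"

```text
time_s: 12.3
tcp_pos: [0.4761, 0.2952, 0.0798]
ee_rot: [[0.991, -0.136, 0.0], [-0.136, -0.991, 0.0], [0.0, -0.0, -1.0]]
wrist_force: [-0.4, -0.4, -1.2]
gripper_width: 0.177
gripper_force: 30.0
```

Request:
jog_arm:
  plan: "0 0 0.02 0 0 -0.05 1; 0 0 0 0 0 0 1; 0 0 0.02 0 0 0 1; 0 0 0 0 0 0 1; 0 0 0.02 0 0 0 1; 0 0 0 0 0 0 1; 0 0 0 0 0 0 1; 0 0 0 0 0 0 1; 0 0 0 0 0 0 1; 0 0 0 0 0 0 1"

```text
time_s: 13.3
tcp_pos: [0.476, 0.2952, 0.0783]
ee_rot: [[0.992, -0.129, 0.0], [-0.129, -0.992, 0.0], [0.0, -0.0, -1.0]]
wrist_force: [-0.1, -0.2, -1.4]
gripper_width: 0.184
gripper_force: 30.0
```

```bash
python3 - <<'E'
from m import *
im,d,K,T=cap('wrist'); 
s=r.sense(); print(s['tcp_pos'],s['wrist_force'],s['moment'])
im2,d2,K2,T2=cap('scene'); save('s4',np.vstack([cv2.resize(im[0:110,130:390],(780,330)),cv2.resize(im2[210:280,270:400],(780,240))[:240]]))
E
```

```text
[0.47603665 0.29517499 0.07830323] [ 0.57301654  0.18393979 -1.39982593] [ 0.02352777 -0.03184974 -0.00218268]
```

View pics/s4.png

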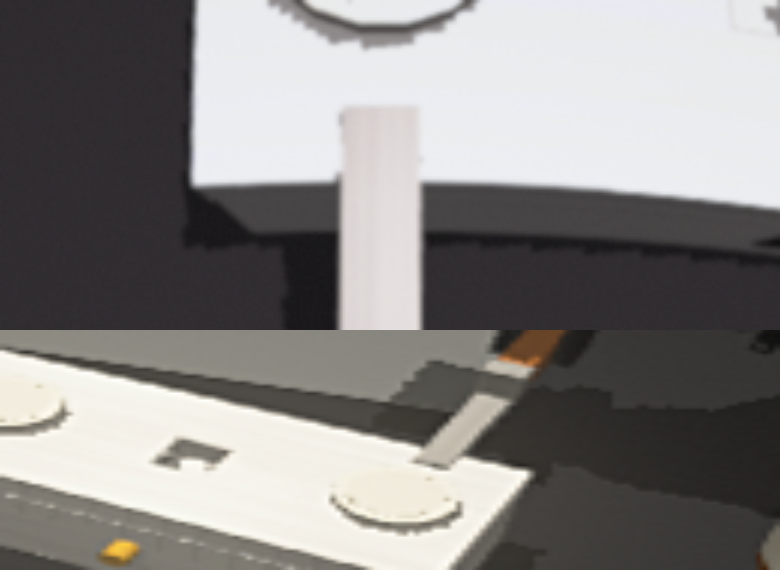

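Blade is hovering just above the block top, lined up with cap3 (blade column 381, cap ~372, about 1 mm off), tip roughly 12 mm short of the rim. Inserting.

Request:
jog_arm:
  plan: "0.14 -0.03 0 0 0 0 1; 0.14 0 0 0 0 0 1; 0.14 0 0 0 0 0 1; 0.14 0 0 0 0 0 1; 0.14 0 0 0 0 0 1; 0 0 0 0 0 0 1; 0 0 0 0 0 0 1; 0 0 0 0 0 0 1; 0 0 0 0 0 0 1; 0 0 0 0 0 0 1"

```text
time_s: 14.4
tcp_pos: [0.4934, 0.2937, 0.0784]
ee_rot: [[0.992, -0.129, 0.0], [-0.129, -0.992, 0.0], [0.0, -0.0, -1.0]]
wrist_force: [-0.1, -0.7, -1.3]
gripper_width: 0.184
gripper_force: 30.0
```

Seated without contact force. Prying about the fulcrum edge.

Request:
jog_arm:
  plan: "0.005 0 0.15 0 0.3 0 1; 0.005 0 0.15 0 0.3 0 1; 0.005 0 0.15 0 0.3 0 1; 0.005 0 0.15 0 0.3 0 1; 0.005 0 0.15 0 0.3 0 1; 0.005 0 0.15 0 0.3 0 1; 0.005 0 0.15 0 0.3 0 1; 0.005 0 0.15 0 0.3 0 1; 0.005 0 0.15 0 0.3 0 1; 0.005 0 0.15 0 0.3 0 1"

```text
time_s: 15.4
tcp_pos: [0.5053, 0.292, 0.0472]
ee_rot: [[0.916, -0.131, 0.379], [-0.119, -0.991, -0.053], [0.383, 0.004, -0.924]]
wrist_force: [2.0, 1.1, -0.6]
gripper_width: 0.185
gripper_force: 30.0
```

```bash
python3 - <<'E'
from m import *
im,d,K,T=cap('wrist'); 
s=r.sense(); print(s['tcp_pos'],s['wrist_force'],s['moment'])
im2,d2,K2,T2=cap('scene'); save('s5',np.vstack([cv2.resize(im[0:110,130:390],(780,330)),cv2.resize(im2[210:280,270:400],(780,240))[:240]]))
E
```

```text
[0.50449505 0.29187377 0.04640327] [-1.13157167  0.13704679 -1.61285066] [-0.04549702  0.94296352 -0.01140577]
```

View pics/s5.png

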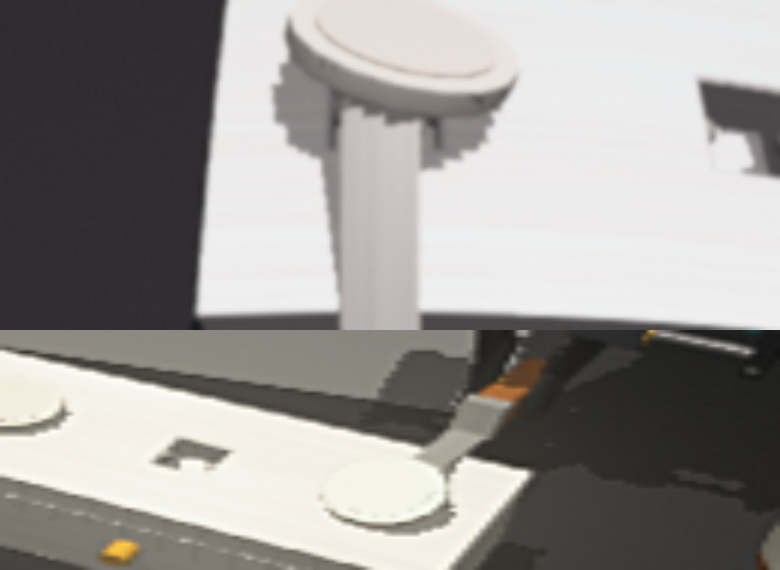

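Cap3 is clearly tilted up on the blade (crop 400,70). A little more tilt to be sure, then withdraw.

Request:
jog_arm:
  plan: "0 0 0.15 0 0.3 0 1; 0 0 0.1 0 0.2 0 1; 0 0 0 0 0 0 1; -0.2 0 0 0 0 0 1; -0.4 0 0 0 0 0 1; -0.6 0 0 0 0 0 1; -0.6 0 -0.2 0 0 0 1; 0 0 -0.6 0 -0.8 0 1; 0 0 -0.8 0 -0.9 0 1; 0 0 -0.8 0 -0.9 0 1"

```text
time_s: 16.5
tcp_pos: [0.4928, 0.2934, 0.0551]
ee_rot: [[0.912, -0.152, 0.382], [-0.128, -0.988, -0.088], [0.391, 0.032, -0.92]]
wrist_force: [2.0, 0.1, -0.1]
gripper_width: 0.182
gripper_force: 30.0
```

```bash
cat > caps.py <<'E'
from m import *
def caps():
    im,d,K,T=cap('top'); P=xyz(d,K,T); C=np.array([.6143,.1529,0]);R=np.array([[.9917,.129,0],[-.129,.9917,0],[0,0,1]])
    Q=(P-C)@R
    for i,y in enumerate((-.12,-.04,.04,.12)):
        m=(abs(Q[...,0])<.045)&(abs(Q[...,1]-y)<.035)&(Q[...,2]>.081)&(Q[...,2]<.14)
        if m.sum()<20: print(i,'none'); continue
        q=Q[m]; A=np.c_[q[:,:2],np.ones(len(q))]; c,*_=np.linalg.lstsq(A,q[:,2],rcond=None)
        print(i,m.sum(),'block c',q.mean(0).round(4),'world',P[m].mean(0).round(4),'slope',c[:2].round(2))
if __name__=='__main__': 
    caps(); s=r.sense(); print(s['tcp_pos'],s['gripper_width'])
E
python3 caps.py; python3 g.py .4643 .2149 .110 -7.4 6 0 1
```

```text
0 198 block c [-0.0002 -0.1197  0.0862] world [0.5986 0.0342 0.0862] slope [-0.01 -0.02]
1 194 block c [ 0.     -0.0399  0.0857] world [0.6092 0.1133 0.0857] slope [0.01 0.  ]
2 none
3 234 block c [-0.0096  0.1166  0.0913] world [0.6199 0.2698 0.0913] slope [-0.05  0.27]
[0.49505828 0.29431137 0.05713726] 0.17817361615043129
0.023 0.565 -0.357 0.039 -0.480 -0.029 1; -0.003 0.563 -0.360 0.039 -0.480 -0.029 1; -0.029 0.561 -0.362 0.039 -0.480 -0.029 1; -0.056 0.558 -0.363 0.039 -0.480 -0.029 1; -0.083 0.556 -0.361 0.039 -0.480 -0.029 1; -0.109 0.554 -0.358 0.039 -0.480 -0.029 1
```

Request:
jog_arm:
  plan: "0 0 0 0 0 0 1; 0 0 0 0 0 0 1; 0 0 0 0 0 0 1; 0 0 0 0 0 0 1; 0 0 0 0 0 0 1; 0 0 0 0 0 0 1; 0 0 0 0 0 0 1; 0 0 0 0 0 0 1; 0 0 0 0 0 0 1; 0 0 0 0 0 0 1"

```text
time_s: 17.55
tcp_pos: [0.4934, 0.2936, 0.055]
ee_rot: [[0.911, -0.152, 0.384], [-0.127, -0.988, -0.088], [0.393, 0.031, -0.919]]
wrist_force: [-0.2, -0.4, -0.9]
gripper_width: 0.185
gripper_force: 30.0
```

```bash
python3 - <<'E'
from m import *
s=r.sense(); print(s['tcp_pos'],s['ee_rot'],s['joints'],s['wrist_force'],s['effort'])
im,d,K,T=cap('wrist')
im2,d2,K2,T2=cap('scene'); save('s6',np.hstack([cv2.resize(im,(400,300)),cv2.resize(im2[130:310,250:490],(400,300))]))
E
```

```text
[0.49342891 0.29359249 0.0549939 ] [[ 0.91074592 -0.15155728  0.38415136]
 [-0.12722485 -0.98794945 -0.08814604]
 [ 0.3928813   0.03140505 -0.91905278]] [ 46.26249459  21.76710601 -49.06773659  71.84308845 -20.86905039
 -33.10669129] [-0.24165749 -0.36170865 -0.90416406] [-1.48869149e-02 -3.17940152e+01  1.15132356e+01  7.61326142e-01
 -6.07157070e-01 -1.80303206e-02]
```

View pics/s6.png

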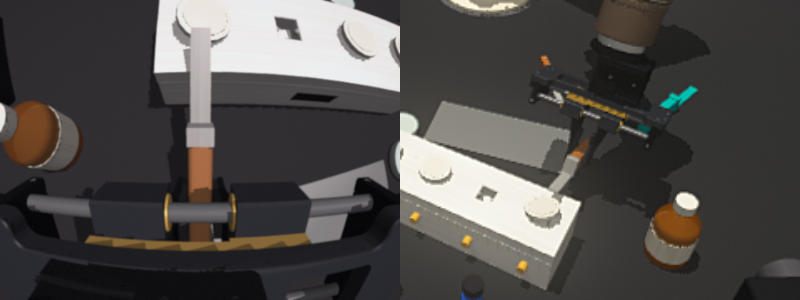

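Blade tip is now above cap3 (wrist view tip (203,28), cap (203,15)). The wrist is near its singularity (j5≈-21, j4=72), so it throttled the retreat. Raising slowly, then levelling.

Request:
jog_arm:
  plan: "0.1 0 -0.2 0 0 0 1; 0.15 0 -0.3 0 0 0 1; 0.15 0 -0.4 0 0 0 1; 0.15 0 -0.4 0 0 0 1; 0.15 0 -0.4 0 0 0 1; 0.15 0 -0.4 0 0 0 1; 0 0 0 0 -0.2 0 1; 0 0 0 0 -0.2 0 1; 0 0 0 0 -0.2 0 1; 0 0 0 0 0 0 1"

```text
time_s: 18.65
tcp_pos: [0.4932, 0.2964, 0.1121]
ee_rot: [[0.939, -0.152, 0.307], [-0.135, -0.988, -0.076], [0.315, 0.03, -0.949]]
wrist_force: [0.0, 0.1, -1.9]
gripper_width: 0.181
gripper_force: 30.0
```

```bash
python3 -c "
from h import *; s=r.sense(); print(s['joints'].round(1),s['tcp_pos'])"; python3 g.py .4643 .2149 .120 -7.4 10 0 1
```

```text
[ 53.9  18.4 -36.2  33.  -32.5  -0. ] [0.49316599 0.29644436 0.11209648]
-0.054 0.341 -0.041 0.024 -0.229 -0.014 1; -0.056 0.341 -0.040 0.024 -0.229 -0.014 1; -0.058 0.340 -0.039 0.024 -0.229 -0.014 1; -0.060 0.340 -0.039 0.024 -0.229 -0.014 1; -0.062 0.340 -0.038 0.024 -0.229 -0.014 1; -0.064 0.340 -0.037 0.024 -0.229 -0.014 1; -0.066 0.339 -0.036 0.024 -0.229 -0.014 1; -0.067 0.339 -0.035 0.024 -0.229 -0.014 1; -0.069 0.339 -0.034 0.024 -0.229 -0.014 1; -0.071 0.339 -0.033 0.024 -0.229 -0.014 1
```

```bash
python3 g.py .4548 .1358 .115 -7.4 10 0 1
```

```text
-0.053 0.659 -0.009 0.024 -0.229 -0.014 1; -0.055 0.658 -0.010 0.024 -0.229 -0.014 1; -0.057 0.658 -0.010 0.024 -0.229 -0.014 1; -0.058 0.658 -0.011 0.024 -0.229 -0.014 1; -0.060 0.658 -0.011 0.024 -0.229 -0.014 1; -0.061 0.658 -0.011 0.024 -0.229 -0.014 1; -0.063 0.658 -0.011 0.024 -0.229 -0.014 1; -0.065 0.657 -0.012 0.024 -0.229 -0.014 1; -0.066 0.657 -0.012 0.024 -0.229 -0.014 1; -0.068 0.657 -0.012 0.024 -0.229 -0.014 1
```

Request:
jog_arm:
  plan: "-0.05 0.66 -0.01 0.02 -0.23 -0.01 1; -0.06 0.66 -0.01 0.02 -0.23 -0.01 1; -0.06 0.66 -0.01 0.02 -0.23 -0.01 1; -0.06 0.66 -0.01 0.03 -0.23 -0.02 1; -0.06 0.66 -0.01 0.03 -0.23 -0.02 1; -0.06 0.66 -0.01 0.02 -0.23 -0.02 1; -0.06 0.66 -0.01 0.02 -0.23 -0.01 1; -0.07 0.66 -0.01 0.02 -0.23 -0.01 1; -0.07 0.66 -0.01 0.02 -0.23 -0.01 1; -0.07 0.66 -0.01 0.03 -0.23 -0.02 1"

```text
time_s: 19.65
tcp_pos: [0.4535, 0.1331, 0.1146]
ee_rot: [[0.992, -0.128, -0.003], [-0.128, -0.992, -0.004], [-0.002, 0.004, -1.0]]
wrist_force: [-0.0, -0.8, -1.2]
gripper_width: 0.18
gripper_force: 30.0
```

```bash
cat > tip.py <<'E'
from m import *
im,d,K,T=cap('wrist'); save('tipx',im[0:130,150:380],None,3)
s=r.sense(); np.savez('tip.npz',K=K,T=T,im=im)
print(s['tcp_pos'],s['ee_rot'].round(3).tolist(),s['joints'].round(1))
# blade depth profile and steel mask: print depth-based heights along blade column
C=np.array([.6143,.1529,0]);R=np.array([[.9917,.129,0],[-.129,.9917,0],[0,0,1]])
h,w=d.shape; u,v=np.meshgrid(np.arange(w),np.arange(h)); a=np.stack([u-K[0,2],-(v-K[1,2])],-1); n=np.linalg.norm(a,axis=-1)+1e-9; t=n/K[0,0]
P=np.stack([np.tan(t)*a[...,0]/n*d,np.tan(t)*a[...,1]/n*d,-d],-1)@T[:3,:3].T+T[:3,3]
Q=(P-C)@R
for vv in range(10,170,10):
    print(vv,Q[vv,257].round(4), end=' | ')
m=(Q[...,2]>.0815)&(Q[...,2]<.1)&(abs(Q[...,0])<.04)&(abs(Q[...,1])<.16)&(d>0)&(v<120)
for c in comp(m,P,80): q=Q[c]; print('\nblob',len(q),q.mean(0).round(4),q.min(0).round(4),q.max(0).round(4))
E
python3 tip.py
```

```text
[0.45302257 0.13144855 0.11455577] [[0.991, -0.13, -0.005], [-0.13, -0.991, -0.004], [-0.004, 0.005, -1.0]] [ 36.   14.1 -28.9   0.  -47.4  46.5]
10 [-0.0113 -0.0414  0.0867] | 20 [-0.0179 -0.0415  0.0849] | 30 [-0.0224 -0.0415  0.0759] | 40 [-0.0397 -0.0412  0.1154] | 50 [-0.0453 -0.0412  0.1146] | 60 [-0.051  -0.0412  0.1145] | 70 [-0.0567 -0.0412  0.1147] | 80 [-0.0623 -0.0412  0.1154] | 90 [-0.0678 -0.0413  0.1149] | 100 [-0.0733 -0.0413  0.1158] | 110 [-0.0787 -0.0413  0.1148] | 120 [-0.0842 -0.0413  0.115 ] | 130 [-0.0897 -0.0413  0.1142] | 140 [-0.0952 -0.0413  0.1151] | 150 [-0.1006 -0.0413  0.116 ] | 160 [-0.1045 -0.0412  0.1264] | 
blob 1451 [-0.0119 -0.0379  0.0868] [-0.0224 -0.0601  0.0815] [-0.003  -0.0156  0.0898]

blob 1799 [-0.0082 -0.1173  0.0869] [-0.0224 -0.141   0.0815] [ 0.0079 -0.0947  0.0899]

blob 2295 [-0.0056  0.1163  0.0904] [-0.0278  0.0952  0.0816] [0.0181 0.1404 0.0986]
```

View pics/tipx.png

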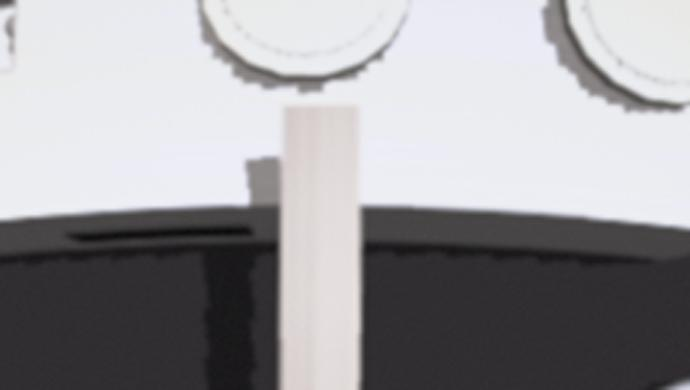

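Blade tip at block frame (-37.5, -41.2) mm, cap1 at y -37.9: shift +3.3 mm in block y, lower 36 mm, then insert 20 mm.

Request:
jog_arm:
  plan: "0 -0.13 0.3 0 0 0 1; 0 0 0.3 0 0 0 1; 0 0 0.3 0 0 0 1; 0 0 0.3 0 0 0 1; 0 0 0.2 0 0 0 1; 0 0 0.02 0 0 0 1; 0 0 0 0 0 0 1; 0 0 0 0 0 0 1; 0 0 0 0 0 0 1; 0 0 0 0 0 0 1"

```text
time_s: 20.7
tcp_pos: [0.4544, 0.1376, 0.0794]
ee_rot: [[0.992, -0.128, -0.001], [-0.128, -0.992, -0.002], [-0.001, 0.002, -1.0]]
wrist_force: [-0.4, -0.0, -0.8]
gripper_width: 0.181
gripper_force: 30.0
```

```bash
python3 tip.py | tail -6 | cut -c1-700
```

```text
10 [-0.0199 -0.0367  0.0762] | 20 [-0.026  -0.0367  0.0755] | 30 [-0.0325 -0.0367  0.0767] | 40 [-0.0392 -0.0367  0.0796] | 50 [-0.0449 -0.0367  0.0792] | 60 [-0.0508 -0.0367  0.0802] | 70 [-0.0564 -0.0367  0.0802] | 80 [-0.0619 -0.0367  0.0799] | 90 [-0.0675 -0.0367  0.0806] | 100 [-0.0729 -0.0367  0.0804] | 110 [-0.0783 -0.0367  0.0781] | 120 [-0.0838 -0.0367  0.0797] | 130 [-0.0893 -0.0367  0.0804] | 140 [-0.0948 -0.0367  0.0802] | 150 [-0.1003 -0.0368  0.08  ] | 160 [-0.1042 -0.0367  0.0908] | 
blob 2337 [-0.0083  0.1149  0.0896] [-0.0277  0.0945  0.0815] [0.0126 0.1359 0.0984]

blob 423 [-0.0195 -0.0379  0.0858] [-0.0224 -0.0533  0.0815] [-0.0156 -0.0225  0.0889]

blob 1181 [-0.0143 -0.1182  0.0867] [-0.0226 -0.1398  0.0815] [-0.0028 -0.0978  0.09  ]
```

Request:
jog_arm:
  plan: "0 0 0.03 0 0 0 1; 0 0 0 0 0 0 1; 0.16 0.03 0 0 0 0 1; 0.16 0 0 0 0 0 1; 0.16 0 0 0 0 0 1; 0.16 0 0 0 0 0 1; 0.14 0 0 0 0 0 1; 0 0 0 0 0 0 1; 0 0 0 0 0 0 1; 0 0 0 0 0 0 1"

```text
time_s: 21.75
tcp_pos: [0.4734, 0.1342, 0.0783]
ee_rot: [[0.992, -0.128, -0.002], [-0.128, -0.992, -0.003], [-0.002, 0.003, -1.0]]
wrist_force: [0.4, 0.0, -1.5]
gripper_width: 0.182
gripper_force: 30.0
```

Request:
jog_arm:
  plan: "0.005 0 0.15 0 0.3 0 1; 0.005 0 0.15 0 0.3 0 1; 0.005 0 0.15 0 0.3 0 1; 0.005 0 0.15 0 0.3 0 1; 0.005 0 0.15 0 0.3 0 1; 0.005 0 0.15 0 0.3 0 1; 0.005 0 0.15 0 0.3 0 1; 0.005 0 0.15 0 0.3 0 1; 0.005 0 0.15 0 0.3 0 1; 0 0 0 0 0 0 1"

```text
time_s: 22.75
tcp_pos: [0.5005, 0.1236, 0.0629]
ee_rot: [[0.94, -0.136, 0.314], [-0.123, -0.991, -0.061], [0.32, 0.019, -0.947]]
wrist_force: [-1.1, -0.4, -0.1]
gripper_width: 0.182
gripper_force: 30.0
```

```bash
python3 tip.py|head -1; python3 caps.py
```

```text
[0.50061191 0.12328338 0.06297805] [[0.939, -0.139, 0.314], [-0.126, -0.99, -0.061], [0.319, 0.018, -0.947]] [ 24.9  15.2 -56.6  74.9 -11.2 -15.9]
0 196 block c [-0.0004 -0.1199  0.0862] world [0.5985 0.0341 0.0862] slope [ 0.01 -0.01]
1 224 block c [ 0.0015 -0.0463  0.096 ] world [0.6098 0.1068 0.096 ] slope [0.06 0.06]
2 none
3 201 block c [-0.0052  0.1161  0.0898] world [0.6241 0.2687 0.0898] slope [0.08 0.24]
[0.50072987 0.12378988 0.06305792] 0.18377021420231432
```

```bash
python3 - <<'E'
from m import *
im=np.load('tip.npz')['im']
im2,d2,K2,T2=cap('scene'); save('s7',np.hstack([cv2.resize(im[:150,150:350],(400,300)),cv2.resize(im2[190:310,220:380],(400,300))]))
E
```

```text
(no output)
```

View pics/s7.png

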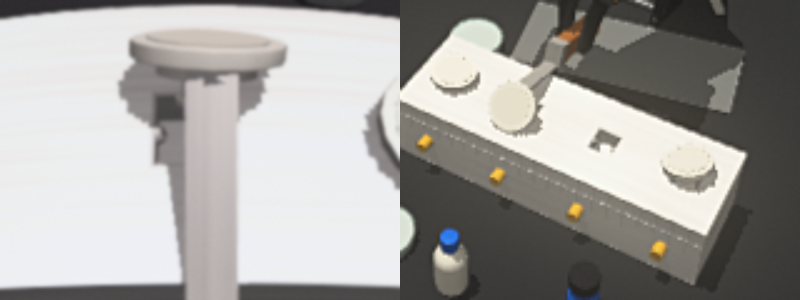

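Cap1 is popped and out of its port (hole visible at (175,130)), resting on the blade tip. The wrist is close to its singularity, so withdraw gently.

Request:
jog_arm:
  plan: "-0.1 0 0 0 -0.05 0 1; -0.1 0 0 0 -0.1 0 1; -0.1 0 0 0 -0.1 0 1; -0.15 0 0 0 -0.1 0 1; -0.15 0 0 0 -0.1 0 1; -0.15 0 0 0 -0.1 0 1; -0.15 0 0 0 -0.1 0 1; -0.2 0 0 0 -0.1 0 1; -0.2 0 0 0 -0.1 0 1; -0.2 0 0 0 -0.1 0 1"

```text
time_s: 23.9
tcp_pos: [0.4657, 0.1324, 0.0544]
ee_rot: [[0.972, -0.135, 0.19], [-0.13, -0.991, -0.039], [0.193, 0.013, -0.981]]
wrist_force: [2.0, 0.0, 3.1]
gripper_width: 0.183
gripper_force: 30.0
```

```bash
python3 tip.py|head -1; python3 caps.py
```

```text
[0.46519248 0.13220776 0.05421761] [[0.973, -0.136, 0.188], [-0.131, -0.991, -0.039], [0.192, 0.014, -0.981]] [ 39.2  16.4 -47.   24.3 -21.3  20.8]
0 196 block c [-0.0005 -0.1196  0.0861] world [0.5984 0.0344 0.0861] slope [ 0.   -0.01]
1 200 block c [ 0.0003 -0.0381  0.0912] world [0.6097 0.115  0.0912] slope [ 0.11 -0.42]
2 none
3 199 block c [-0.0055  0.1162  0.0902] world [0.6238 0.2688 0.0902] slope [0.12 0.25]
[0.46514566 0.13194023 0.0540322 ] 0.17830813980260296
```

Cap1 dropped back loose, leaning 0.42 rad, so it is popped. For cap0 I'll avoid the singularity by pressing straight down and letting the handle turn in the pads. Rise and level first.

Request:
jog_arm:
  plan: "-0.05 0 -0.1 0 -0.05 0 1; 0.02 0 -0.3 0 -0.1 0 1; 0.04 0 -0.4 0 -0.15 0 1; 0.04 0 -0.4 0 -0.15 0 1; 0.04 0 -0.4 0 -0.15 0 1; 0.02 0 -0.4 0 -0.15 0 1; 0.02 0 -0.4 0 -0.15 0 1; 0.02 0 0 0 -0.15 0 1; 0 0 0 0 -0.15 0 1; 0 0 0 0 -0.15 0 1"

```text
time_s: 25.0
tcp_pos: [0.4596, 0.1312, 0.1123]
ee_rot: [[0.991, -0.137, -0.001], [-0.137, -0.99, -0.019], [0.001, 0.019, -1.0]]
wrist_force: [1.0, -0.0, -1.5]
gripper_width: 0.183
gripper_force: 30.0
```

```bash
python3 g.py .4419 .0563 .115 -7.4 5 0 1;python3 -c "
from h import *; print(r.sense()['joints'].round(1))"
```

```text
-0.058 0.613 -0.010 0.027 -0.002 -0.012 1; -0.059 0.613 -0.013 0.027 -0.002 -0.012 1; -0.060 0.613 -0.015 0.027 -0.002 -0.012 1; -0.062 0.613 -0.017 0.027 -0.002 -0.012 1; -0.063 0.613 -0.019 0.027 -0.002 -0.012 1
[ 36.   14.8 -28.7   1.1 -47.2  45.4]
```

Request:
jog_arm:
  plan: "-0.06 0.61 -0.02 0.03 0 -0.01 1; -0.06 0.61 -0.02 0.03 0 -0.01 1; -0.06 0.61 -0.02 0.03 0 -0.01 1; -0.06 0.61 -0.02 0.03 0 -0.01 1; -0.06 0.61 -0.02 0.03 0 -0.01 1; 0 0 0 0 0 0 1; 0 0 0 0 0 0 1; 0 0 0 0 0 0 1; 0 0 0 0 0 0 1; 0 0 0 0 0 0 1"

```text
time_s: 26.0
tcp_pos: [0.4428, 0.0571, 0.1163]
ee_rot: [[0.992, -0.129, 0.005], [-0.129, -0.992, 0.002], [0.004, -0.003, -1.0]]
wrist_force: [-0.0, 0.1, -0.4]
gripper_width: 0.184
gripper_force: 30.0
```

```bash
python3 tip.py
```

```text
[0.44280085 0.05706141 0.11626741] [[0.992, -0.129, 0.005], [-0.129, -0.992, 0.002], [0.004, -0.003, -1.0]] [ 28.3  11.3 -32.5   0.  -45.9  54.2]
10 [-0.011  -0.1182  0.0869] | 20 [-0.0183 -0.1182  0.087 ] | 30 [-0.0215 -0.1182  0.0736] | 40 [-0.042  -0.1181  0.1236] | 50 [-0.0472 -0.1181  0.1219] | 60 [-0.0528 -0.1181  0.122 ] | 70 [-0.0582 -0.1181  0.1217] | 80 [-0.0635 -0.1181  0.1215] | 90 [-0.0689 -0.1181  0.121 ] | 100 [-0.0742 -0.1181  0.1208] | 110 [-0.0796 -0.1181  0.1204] | 120 [-0.0849 -0.1181  0.1199] | 130 [-0.0902 -0.1181  0.1213] | 140 [-0.0957 -0.1181  0.1199] | 150 [-0.101  -0.1181  0.1206] | 160 [-0.1054 -0.1181  0.1281] | 
blob 1152 [-0.0077 -0.0364  0.0922] [-0.0192 -0.0575  0.0816] [ 0.0094 -0.0149  0.1   ]

blob 1472 [-0.0118 -0.1179  0.0869] [-0.0226 -0.1398  0.0818] [-0.0023 -0.0958  0.0894]

blob 255 [-0.0049  0.0999  0.0851] [-0.0228  0.0947  0.0815] [0.0142 0.106  0.089 ]
```

Lever has slipped about 2° tip-up in the grip. Correct that and lower most of the way, then re-measure.

Request:
jog_arm:
  plan: "0 0 0.3 0 -0.12 0 1; 0 0 0.3 0 -0.12 0 1; 0 0 0.3 0 0 0 1; 0 0 0.3 0 0 0 1; 0 0 0.2 0 0 0 1; 0 0 0.04 0 0 0 1; 0 0 0 0 0 0 1; 0 0 0 0 0 0 1; 0 0 0 0 0 0 1; 0 0 0 0 0 0 1"

```text
time_s: 27.05
tcp_pos: [0.4422, 0.057, 0.0806]
ee_rot: [[0.991, -0.13, -0.028], [-0.13, -0.992, 0.007], [-0.029, -0.003, -1.0]]
wrist_force: [0.2, -0.1, -1.2]
gripper_width: 0.181
gripper_force: 30.0
```

```bash
python3 tip.py
```

```text
[0.44220432 0.05698673 0.08060673] [[0.991, -0.13, -0.028], [-0.13, -0.992, 0.007], [-0.029, -0.003, -1.0]] [ 27.5  15.3 -33.2  -1.6 -42.8  56.2]
10 [-0.0223 -0.1183  0.0754] | 20 [-0.0285 -0.1183  0.0754] | 30 [-0.0347 -0.1183  0.0761] | 40 [-0.0424 -0.1183  0.084 ] | 50 [-0.0476 -0.1183  0.0824] | 60 [-0.0533 -0.1183  0.084 ] | 70 [-0.0586 -0.1183  0.0829] | 80 [-0.0639 -0.1183  0.0822] | 90 [-0.0693 -0.1183  0.0825] | 100 [-0.0747 -0.1183  0.0824] | 110 [-0.08   -0.1183  0.0826] | 120 [-0.0854 -0.1183  0.0829] | 130 [-0.0908 -0.1183  0.082 ] | 140 [-0.0962 -0.1183  0.0818] | 150 [-0.1015 -0.1183  0.0828] | 160 [-0.1057 -0.1183  0.0903] | 
blob 422 [-0.0149 -0.0342  0.0906] [-0.0194 -0.049   0.0827] [-0.0053 -0.0171  0.0975]

blob 208 [-0.0209 -0.118   0.0853] [-0.0224 -0.13    0.082 ] [-0.0186 -0.1057  0.0883]

blob 120 [-0.0387 -0.1176  0.0831] [-0.04   -0.1246  0.0815] [-0.0372 -0.111   0.0852]
```

Request:
jog_arm:
  plan: "0 0 0.08 0 0 0 1; 0 0 0.07 0 0 0 1; 0 0 0 0 0 0 1; 0.16 0 -0.005 0 0 0 1; 0.16 0 -0.005 0 0 0 1; 0.16 0 -0.005 0 0 0 1; 0.16 0 -0.005 0 0 0 1; 0.14 0 0 0 0 0 1; 0 0 0 0 0 0 1; 0 0 0 0 0 0 1"

```text
time_s: 28.1
tcp_pos: [0.4617, 0.0545, 0.0766]
ee_rot: [[0.991, -0.13, -0.028], [-0.13, -0.992, 0.007], [-0.029, -0.003, -1.0]]
wrist_force: [0.3, -0.7, -0.2]
gripper_width: 0.184
gripper_force: 30.0
```

```bash
python3 tip.py; python3 caps.py
```

```text
[0.46153312 0.05446136 0.07660475] [[0.991, -0.13, -0.028], [-0.13, -0.992, 0.007], [-0.029, -0.003, -1.0]] [ 26.1  17.2 -31.   -1.6 -43.1  57.6]
10 [-0.0081 -0.1184  0.0872] | 20 [-0.0137 -0.1184  0.0875] | 30 [-0.019  -0.1184  0.0868] | 40 [-0.0225 -0.1184  0.0789] | 50 [-0.028  -0.1184  0.0782] | 60 [-0.0335 -0.1184  0.0784] | 70 [-0.039  -0.1183  0.079 ] | 80 [-0.0445 -0.1183  0.08  ] | 90 [-0.0498 -0.1183  0.0797] | 100 [-0.0551 -0.1183  0.0781] | 110 [-0.0604 -0.1183  0.0787] | 120 [-0.0658 -0.1183  0.0787] | 130 [-0.0711 -0.1183  0.0795] | 140 [-0.0766 -0.1183  0.0779] | 150 [-0.082  -0.1183  0.0785] | 160 [-0.0861 -0.1183  0.0859] | 
blob 1897 [-0.0061 -0.0374  0.0926] [-0.0193 -0.0582  0.0818] [ 0.0128 -0.0148  0.1   ]

blob 2629 [-0.0109 -0.1178  0.0869] [-0.0222 -0.1402  0.0816] [-0.0011 -0.0955  0.0898]
0 198 block c [-0.0005 -0.1193  0.0862] world [0.5984 0.0346 0.0862] slope [ 0.01 -0.03]
1 178 block c [ 0.0026 -0.039   0.092 ] world [0.6118 0.1139 0.092 ] slope [-0.   -0.42]
2 none
3 196 block c [-0.0054  0.1168  0.09  ] world [0.624  0.2694 0.09  ] slope [0.12 0.21]
[0.46142909 0.05447462 0.0766381 ] 0.18417057344232748
```

Request:
jog_arm:
  plan: "0 0 0.15 0 0 0 1; 0 0 0.15 0 0 0 1; 0 0 0.15 0 0 0 1; 0 0 0.15 0 0 0 1; 0 0 0.15 0 0 0 1; 0 0 0.15 0 0 0 1; 0 0 0.15 0 0 0 1; 0 0 0.15 0 0 0 1; 0 0 0.15 0 0 0 1; 0 0 0.1 0 0 0 1"

```text
time_s: 29.2
tcp_pos: [0.4608, 0.0549, 0.0401]
ee_rot: [[0.991, -0.13, -0.028], [-0.13, -0.992, 0.007], [-0.028, -0.003, -1.0]]
wrist_force: [1.0, 0.3, 3.7]
gripper_width: 0.178
gripper_force: 30.0
```

```bash
python3 tip.py; python3 caps.py
```

```text
[0.46043143 0.05476159 0.0397507 ] [[0.991, -0.13, -0.029], [-0.13, -0.992, 0.007], [-0.029, -0.003, -1.0]] [ 26.2  20.6 -33.2  -1.8 -37.5  57.8]
10 [-0.0216 -0.118   0.0881] | 20 [-0.0259 -0.118   0.0886] | 30 [-0.0293 -0.118   0.0862] | 40 [-0.0332 -0.118   0.0854] | 50 [-0.0368 -0.118   0.0828] | 60 [-0.0407 -0.118   0.0815] | 70 [-0.0595 -0.1179  0.2008] | 80 [-0.0486 -0.118   0.0791] | 90 [-0.0526 -0.118   0.0771] | 100 [-0.0567 -0.118   0.0742] | 110 [-0.061  -0.118   0.0733] | 120 [-0.0654 -0.118   0.0716] | 130 [-0.0699 -0.118   0.0692] | 140 [-0.0745 -0.118   0.0682] | 150 [-0.0795 -0.118   0.0652] | 160 [-0.0847 -0.118   0.0622] | 
blob 1192 [-0.0121 -0.0365  0.0918] [-0.0193 -0.0524  0.0817] [ 0.003  -0.0146  0.0996]

blob 2593 [-0.0271 -0.1176  0.0866] [-0.04   -0.1351  0.0815] [-0.0147 -0.1008  0.0916]
0 232 block c [-0.0054 -0.1202  0.086 ] world [0.5934 0.0344 0.086 ] slope [-0.    0.02]
1 183 block c [ 0.0022 -0.0387  0.0916] world [0.6115 0.1142 0.0916] slope [ 0.04 -0.4 ]
2 none
3 204 block c [-0.0054  0.116   0.0897] world [0.6239 0.2686 0.0897] slope [0.11 0.26]
[0.46032238 0.05475252 0.0399345 ] 0.18200521126488625
```

```bash
cat > prof.py <<'E'
from m import *
import sys
im,d,K,T=cap('top'); P=xyz(d,K,T); C=np.array([.6143,.1529,0]);R=np.array([[.9917,.129,0],[-.129,.9917,0],[0,0,1]]); Q=(P-C)@R
y=float(sys.argv[1])
for dy in(-.015,0,.015):
    m=abs(Q[...,1]-y-dy)<.003
    print(dy,[(b,round(float(np.median(Q[...,2][m&(abs(Q[...,0]*1e3-b)<2.5)])),4)) for b in range(-45,40,5)])
E
python3 prof.py -.12
```

```text
-0.015 [(-45, 0.077), (-40, 0.074), (-35, 0.0741), (-30, 0.0727), (-25, 0.0753), (-20, 0.0771), (-15, 0.0852), (-10, 0.0892), (-5, 0.0852), (0, 0.0855), (5, 0.0851), (10, 0.0885), (15, 0.0867), (20, 0.0739), (25, 0.0738), (30, 0.0754), (35, 0.0728)]
0 [(-45, 0.0835), (-40, 0.0822), (-35, 0.0841), (-30, 0.0862), (-25, 0.0877), (-20, 0.0853), (-15, 0.086), (-10, 0.0879), (-5, 0.0885), (0, 0.085), (5, 0.0865), (10, 0.0868), (15, 0.0876), (20, 0.0847), (25, 0.0743), (30, 0.0757), (35, 0.0736)]
0.015 [(-45, nan), (-40, 0.0775), (-35, 0.0751), (-30, 0.0757), (-25, 0.0762), (-20, 0.0771), (-15, 0.0844), (-10, 0.0849), (-5, 0.0878), (0, 0.0852), (5, 0.0867), (10, 0.087), (15, 0.0858), (20, 0.0747), (25, 0.0764), (30, 0.0746), (35, 0.0747)]
  return _methods._mean(a, axis=axis, dtype=dtype,
  ret = ret.dtype.type(ret / rcount)
```

Cap0 is still snapped: the blade slid out in front of it (tip at x≈-24 mm). The lever now sits about 25° tip-up in the grip. That helps: I'll lean the tool back 25° to level it, and a rigid pivot will then end with the tool vertical, clear of the singularity.

Request:
jog_arm:
  plan: "-0.3 0 0 0 0 0 1; -0.4 0 -0.2 0 0 0 1; 0 0 -0.5 0 0 0 1; 0 0 -0.6 0 0 0 1; 0 0 -0.6 0 -0.4 0 1; 0 0 -0.6 0 -0.5 0 1; 0 0 -0.3 0 -0.5 0 1; 0 0 0 0 -0.5 0 1; 0 0 0 0 -0.5 0 1; 0 0 0 0 -0.5 0 1"

```text
time_s: 30.35
tcp_pos: [0.4451, 0.0564, 0.111]
ee_rot: [[0.898, -0.13, -0.421], [-0.116, -0.992, 0.058], [-0.425, -0.003, -0.905]]
wrist_force: [0.5, 1.1, -1.6]
gripper_width: 0.182
gripper_force: 30.0
```

```bash
python3 tip.py; python3 caps.py
```

```text
[0.44642328 0.05621538 0.1096365 ] [[0.897, -0.131, -0.423], [-0.117, -0.991, 0.058], [-0.427, -0.002, -0.904]] [ 19.6  25.4 -12.4 -11.7 -75.2  68.3]
10 [-0.031  -0.1184  0.0753] | 20 [-0.0321 -0.1184  0.109 ] | 30 [-0.0359 -0.1184  0.1106] | 40 [-0.0398 -0.1184  0.1117] | 50 [-0.0441 -0.1184  0.1105] | 60 [-0.0483 -0.1184  0.11  ] | 70 [-0.0526 -0.1184  0.1098] | 80 [-0.0568 -0.1184  0.1103] | 90 [-0.061  -0.1184  0.1107] | 100 [-0.0659 -0.1184  0.11  ] | 110 [-0.0705 -0.1184  0.1099] | 120 [-0.0753 -0.1184  0.1099] | 130 [-0.08   -0.1184  0.1105] | 140 [-0.0854 -0.1185  0.1099] | 150 [-0.0904 -0.1185  0.1105] | 160 [-0.0962 -0.1185  0.1101] | 
blob 277 [-0.0157 -0.0348  0.0913] [-0.0188 -0.0467  0.0839] [-0.0109 -0.0199  0.0968]
0 none
1 none
2 none
3 none
[0.44627435 0.05615769 0.1095182 ] 0.17919649850184288
```

Request:
jog_arm:
  plan: "0.085 0 0.215 0 0 0 1; 0.085 0 0.215 0 0 0 1; 0.085 0 0.215 0 0 0 1; 0.085 0 0.215 0 0 0 1; 0.085 0 0.215 0 0 0 1; 0 0 0 0 0 0 1; 0 0 0 0 0 0 1; 0 0 0 0 0 0 1; 0 0 0 0 0 0 1; 0 0 0 0 0 0 1"

```text
time_s: 31.45
tcp_pos: [0.4452, 0.0566, 0.082]
ee_rot: [[0.9, -0.13, -0.416], [-0.117, -0.992, 0.058], [-0.42, -0.003, -0.907]]
wrist_force: [0.5, 0.8, -1.0]
gripper_width: 0.182
gripper_force: 30.0
```

```bash
python3 tip.py
```

```text
[0.44515817 0.05654213 0.08194444] [[0.9, -0.13, -0.416], [-0.117, -0.992, 0.057], [-0.42, -0.003, -0.907]] [ 19.7  27.1 -14.3 -11.8 -71.3  68.9]
10 [-0.0285 -0.1182  0.0754] | 20 [-0.032  -0.1182  0.081 ] | 30 [-0.0357 -0.1182  0.0829] | 40 [-0.0399 -0.1182  0.0823] | 50 [-0.0441 -0.1182  0.0813] | 60 [-0.0481 -0.1182  0.0821] | 70 [-0.0522 -0.1182  0.0825] | 80 [-0.0569 -0.1182  0.0813] | 90 [-0.061  -0.1182  0.0821] | 100 [-0.0657 -0.1182  0.0815] | 110 [-0.0703 -0.1182  0.0816] | 120 [-0.0755 -0.1182  0.0808] | 130 [-0.0802 -0.1182  0.0813] | 140 [-0.0853 -0.1183  0.0813] | 150 [-0.0903 -0.1183  0.0819] | 160 [-0.0963 -0.1183  0.0811] | 
blob 747 [-0.0138 -0.0363  0.092 ] [-0.019  -0.0512  0.0829] [-0.0057 -0.0169  0.0991]

blob 573 [-0.0346 -0.1176  0.0821] [-0.04   -0.1246  0.0815] [-0.0293 -0.1106  0.0838]
```

Request:
jog_arm:
  plan: "0.025 0 0.053 0 0 0 1; 0.025 0 0.053 0 0 0 1; 0 0 0 0 0 0 1; 0.127 0 -0.06 0 0 0 1; 0.127 0 -0.06 0 0 0 1; 0.127 0 -0.06 0 0 0 1; 0.127 0 -0.06 0 0 0 1; 0 0 0 0 0 0 1; 0 0 0 0 0 0 1; 0 0 0 0 0 0 1"

```text
time_s: 32.5
tcp_pos: [0.4592, 0.0547, 0.079]
ee_rot: [[0.9, -0.13, -0.416], [-0.117, -0.992, 0.057], [-0.42, -0.003, -0.907]]
wrist_force: [-0.9, 0.2, -0.3]
gripper_width: 0.178
gripper_force: 30.0
```

```bash
python3 tip.py|head -2|cut -c1-600
```

```text
[0.45917272 0.05474997 0.07899571] [[0.9, -0.13, -0.416], [-0.117, -0.992, 0.057], [-0.42, -0.003, -0.907]] [ 19.1  28.4 -12.5 -11.5 -71.9  69.3]
10 [-0.0132 -0.1182  0.0857] | 20 [-0.0167 -0.1182  0.088 ] | 30 [-0.0206 -0.1182  0.0864] | 40 [-0.0257 -0.1182  0.0796] | 50 [-0.0301 -0.1182  0.078 ] | 60 [-0.0342 -0.1182  0.0782] | 70 [-0.0379 -0.1182  0.0799] | 80 [-0.0426 -0.1182  0.0788] | 90 [-0.0469 -0.1182  0.0789] | 100 [-0.0515 -0.1182  0.0788] | 110 [-0.0558 -0.1182  0.0794] | 120 [-0.0607 -0.1182  0.0792] | 130 [-0.0655 -0.1182  0.0793] | 140 [-0.0708 -0.1182  0.0789] | 150 [-0.0757 -0.1183  0.0796] | 160 [-0.0818 -0.1183  0.0786] |
```

Blade seated under cap0's flange. Pivot.

Request:
jog_arm:
  plan: "0.078 0 0.145 0 0.325 0 1; 0.078 0 0.145 0 0.325 0 1; 0.078 0 0.145 0 0.325 0 1; 0.078 0 0.145 0 0.325 0 1; 0.078 0 0.145 0 0.325 0 1; 0.078 0 0.145 0 0.325 0 1; 0.078 0 0.145 0 0.325 0 1; 0.078 0 0.145 0 0.325 0 1; 0.078 0 0.145 0 0.325 0 1; 0.078 0 0.145 0 0.325 0 1"

```text
time_s: 33.55
tcp_pos: [0.4678, 0.0532, 0.039]
ee_rot: [[0.991, -0.13, 0.018], [-0.13, -0.991, -0.0], [0.018, -0.002, -1.0]]
wrist_force: [-2.1, 1.7, -1.8]
gripper_width: 0.184
gripper_force: 30.0
```

```bash
python3 tip.py|head -2|cut -c1-600; python3 caps.py; python3 prof.py -.12
```

```text
[0.46635333 0.05259992 0.03849361] [[0.991, -0.13, 0.018], [-0.13, -0.992, -0.001], [0.018, -0.001, -1.0]] [ 26.7  20.1 -35.4   1.  -33.6  55. ]
10 [-0.018  -0.1187  0.0958] | 20 [-0.0208 -0.1187  0.0922] | 30 [-0.0242 -0.1187  0.0896] | 40 [-0.0279 -0.1187  0.0881] | 50 [-0.0317 -0.1187  0.0864] | 60 [-0.0356 -0.1187  0.0854] | 70 [-0.0392 -0.1187  0.0823] | 80 [-0.0432 -0.1187  0.0817] | 90 [-0.0473 -0.1187  0.0805] | 100 [-0.0512 -0.1187  0.0772] | 110 [-0.0554 -0.1187  0.0743] | 120 [-0.0597 -0.1187  0.0737] | 130 [-0.0642 -0.1187  0.0709] | 140 [-0.0688 -0.1187  0.0686] | 150 [-0.0735 -0.1187  0.0671] | 160 [-0.0784 -0.1187  0.0652] | 
0 219 block c [-0.0044 -0.1199  0.09  ] world [0.5944 0.0346 0.09  ] slope [-0.09  0.01]
1 179 block c [ 0.0029 -0.0387  0.0919] world [0.6121 0.1141 0.0919] slope [ 0.03 -0.38]
2 none
3 199 block c [-0.0054  0.1165  0.0897] world [0.624  0.2691 0.0897] slope [0.16 0.23]
[0.46690385 0.05276939 0.03894309] 0.18043205934074125
-0.015 [(-45, 0.0763), (-40, 0.0733), (-35, 0.077), (-30, 0.0769), (-25, 0.0731), (-20, 0.0748), (-15, 0.0847), (-10, 0.0919), (-5, 0.0911), (0, 0.0922), (5, 0.0904), (10, 0.0851), (15, 0.0847), (20, 0.0759), (25, 0.0757), (30, 0.0715), (35, 0.0762)]
0 [(-45, 0.0784), (-40, 0.0807), (-35, 0.0854), (-30, 0.0858), (-25, 0.0887), (-20, 0.094), (-15, 0.0984), (-10, 0.0974), (-5, 0.0917), (0, 0.0894), (5, 0.0862), (10, 0.089), (15, 0.083), (20, 0.0862), (25, 0.0779), (30, 0.0765), (35, 0.0737)]
0.015 [(-45, 0.0769), (-40, 0.0761), (-35, 0.0742), (-30, 0.075), (-25, 0.0759), (-20, 0.074), (-15, 0.0755), (-10, 0.0958), (-5, 0.0919), (0, 0.0912), (5, 0.0915), (10, 0.0863), (15, 0.0872), (20, 0.0731), (25, 0.0766), (30, 0.0734), (35, 0.0753)]
```

Cap0 is tilted about 0.37 rad. A little more, then withdraw along the blade and rise.

Request:
jog_arm:
  plan: "0.078 0 0.145 0 0.325 0 1; 0.078 0 0.145 0 0.325 0 1; 0 0 0 0 0 0 1; 0 0 0 0 0 0 1; -0.2 0 0.08 0 0 0 1; -0.3 0 0.12 0 0 0 1; -0.4 0 0.1 0 0 0 1; -0.6 0 -0.1 0 0 0 1; -0.3 0 -0.5 0 0 0 1; 0 0 -0.8 0 0 0 1"

```text
time_s: 34.7
tcp_pos: [0.4243, 0.0582, 0.0542]
ee_rot: [[0.986, -0.131, 0.106], [-0.13, -0.991, -0.013], [0.106, -0.001, -0.994]]
wrist_force: [-0.1, 0.7, -1.7]
gripper_width: 0.179
gripper_force: 30.0
```

Request:
jog_arm:
  plan: "0 0 -0.8 0 -0.3 0 1; 0 0 -0.8 0 -0.3 0 1; 0 0 0 0 -0.3 0 1; 0 0 0 0 -0.3 0 1; -0.1 0 0 0 0 0 1; -0.1 0 0 0 0 0 1; 0 0 0 0 0 0 1; 0 0 0 0 0 0 1; 0 0 0 0 0 0 1; 0 0 0 0 0 0 1"

```text
time_s: 35.7
tcp_pos: [0.4177, 0.0601, 0.095]
ee_rot: [[0.99, -0.13, -0.056], [-0.129, -0.992, 0.01], [-0.057, -0.003, -0.998]]
wrist_force: [0.2, 0.3, -1.6]
gripper_width: 0.18
gripper_force: 30.0
```

```bash
python3 tip.py|head -2|cut -c1-600; python3 caps.py; python3 prof.py -.12
```

```text
[0.41777722 0.06009636 0.09501283] [[0.99, -0.13, -0.056], [-0.129, -0.992, 0.01], [-0.057, -0.003, -0.998]] [ 28.8  12.6 -33.8  -2.9 -46.2  55.8]
10 [-0.0443 -0.1184  0.0763] | 20 [-0.067  -0.1183  0.1369] | 30 [-0.0707 -0.1183  0.1349] | 40 [-0.0749 -0.1183  0.1348] | 50 [-0.0785 -0.1183  0.1315] | 60 [-0.0827 -0.1183  0.1315] | 70 [-0.0866 -0.1183  0.129 ] | 80 [-0.0908 -0.1183  0.1294] | 90 [-0.0949 -0.1183  0.1275] | 100 [-0.0992 -0.1183  0.1249] | 110 [-0.1036 -0.1183  0.1235] | 120 [-0.108  -0.1183  0.1226] | 130 [-0.1127 -0.1183  0.1201] | 140 [-0.1174 -0.1183  0.1192] | 150 [-0.1223 -0.1183  0.1177] | 160 [-0.1277 -0.1183  0.1147] | 
0 174 block c [ 0.0006 -0.1196  0.0914] world [0.5994 0.0343 0.0914] slope [-0.39 -0.01]
1 180 block c [ 0.0025 -0.0387  0.0919] world [0.6118 0.1143 0.0919] slope [ 0.03 -0.37]
2 none
3 199 block c [-0.0053  0.1164  0.0899] world [0.624  0.269  0.0899] slope [0.11 0.18]
[0.41784394 0.06009902 0.09502799] 0.1865835426117063
-0.015 [(-45, 0.0752), (-40, 0.0742), (-35, 0.0749), (-30, 0.0754), (-25, 0.0715), (-20, 0.0765), (-15, 0.0862), (-10, 0.0854), (-5, 0.0945), (0, 0.0927), (5, 0.0909), (10, 0.0878), (15, 0.0833), (20, 0.0729), (25, 0.0771), (30, 0.0742), (35, 0.0749)]
0 [(-45, 0.0727), (-40, 0.0753), (-35, 0.0729), (-30, 0.0756), (-25, 0.074), (-20, 0.0776), (-15, 0.0958), (-10, 0.0951), (-5, 0.0943), (0, 0.0933), (5, 0.0887), (10, 0.0866), (15, 0.0896), (20, 0.0829), (25, 0.0767), (30, 0.0716), (35, 0.0751)]
0.015 [(-45, 0.0742), (-40, 0.0731), (-35, 0.0747), (-30, 0.075), (-25, 0.0764), (-20, 0.0724), (-15, 0.0769), (-10, 0.0957), (-5, 0.0953), (0, 0.093), (5, 0.089), (10, 0.0881), (15, 0.0835), (20, 0.0817), (25, 0.0751), (30, 0.0746), (35, 0.0763)]
```

All three caps are popped (leaning 0.39, 0.37 and ~0.25 rad). Now lay the lever back on the pad. I'll pin down the pad first.

```bash
python3 - <<'E'
from m import *
f=np.load('top0.npz'); K,T=f['K'],f['T']
pts=[]
for u,v in((75,80),(475,63),(483,232),(78,248)):
    u=u/5+150;v=v/5+200; c=np.array([(u-K[0,2])/K[0,0],-(v-K[1,2])/K[1,1],-1]); w=T[:3,:3]@c; p=T[:3,3]+w*(.003-T[2,3])/w[2]; pts.append(p); print(p.round(4))
print('ctr',np.mean(pts,0).round(4))
E
python3 g.py .427 .222 .12 -88 14 -24 1
```

```text
[0.4725 0.2869 0.003 ]
[0.4849 0.046  0.003 ]
[0.3839 0.0399 0.003 ]
[0.3722 0.2813 0.003 ]
ctr [0.4284 0.1635 0.003 ]
-0.038 -0.462 -0.068 0.169 -0.152 0.702 1; -0.085 -0.458 -0.056 0.169 -0.152 0.702 1; -0.130 -0.448 -0.043 0.169 -0.152 0.702 1; -0.174 -0.434 -0.029 0.169 -0.152 0.702 1; -0.216 -0.416 -0.015 0.169 -0.152 0.702 1; -0.256 -0.393 -0.000 0.169 -0.152 0.702 1; -0.293 -0.366 0.014 0.169 -0.152 0.702 1; -0.327 -0.335 0.029 0.169 -0.152 0.702 1; -0.358 -0.300 0.044 0.169 -0.152 0.702 1; -0.384 -0.262 0.059 0.169 -0.152 0.702 1; -0.406 -0.222 0.073 0.169 -0.152 0.702 1; -0.424 -0.179 0.086 0.169 -0.152 0.702 1; -0.438 -0.135 0.099 0.169 -0.152 0.702 1; -0.447 -0.089 0.111 0.169 -0.152 0.702 1
```

Request:
jog_arm:
  plan: "-0.04 -0.46 -0.07 0.17 -0.15 0.7 1; -0.09 -0.46 -0.06 0.17 -0.15 0.7 1; -0.13 -0.45 -0.04 0.17 -0.15 0.7 1; -0.17 -0.43 -0.03 0.17 -0.15 0.7 1; -0.22 -0.42 -0.02 0.17 -0.15 0.7 1; -0.26 -0.39 0 0.17 -0.15 0.7 1; -0.29 -0.37 0.01 0.17 -0.15 0.7 1; -0.33 -0.34 0.03 0.17 -0.15 0.7 1; -0.36 -0.3 0.04 0.17 -0.15 0.7 1; -0.38 -0.26 0.06 0.17 -0.15 0.7 1"

```text
time_s: 36.85
tcp_pos: [0.4243, 0.1762, 0.1133]
ee_rot: [[0.415, -0.906, -0.083], [-0.854, -0.419, 0.309], [-0.315, -0.057, -0.948]]
wrist_force: [-0.4, 0.0, -1.2]
gripper_width: 0.183
gripper_force: 30.0
```

Request:
jog_arm:
  plan: "-0.41 -0.22 0.07 0.17 -0.15 0.7 1; -0.42 -0.18 0.09 0.17 -0.15 0.7 1; -0.44 -0.14 0.1 0.17 -0.15 0.7 1; -0.45 -0.09 0.11 0.17 -0.15 0.7 1; 0 0 0 0 0 0 1; 0 0 0 0 0 0 1; 0 0 0 0 0 0 1; 0 0 0 0 0 0 1; 0 0 0 0 0 0 1; 0 0 0 0 0 0 1"

```text
time_s: 37.85
tcp_pos: [0.4267, 0.2221, 0.1204]
ee_rot: [[0.037, -0.999, -0.011], [-0.914, -0.039, 0.405], [-0.405, -0.005, -0.914]]
wrist_force: [-0.0, -0.6, -1.3]
gripper_width: 0.179
gripper_force: 30.0
```

```bash
cat > pad.py <<'E'
from m import *
im,d,K,T=cap('wrist'); s=r.sense(); print(s['tcp_pos'],s['joints'].round(1),s['ee_rot'].round(3).tolist())
h,w=d.shape; u,v=np.meshgrid(np.arange(w),np.arange(h)); a=np.stack([u-K[0,2],-(v-K[1,2])],-1); n=np.linalg.norm(a,axis=-1)+1e-9; t=n/K[0,0]
P=np.stack([np.tan(t)*a[...,0]/n*d,np.tan(t)*a[...,1]/n*d,-d],-1)@T[:3,:3].T+T[:3,3]
for vv in range(0,180,10): print(vv,P[vv,257].round(4),end=' | ')
E
python3 pad.py;  python3 g.py .427 .222 .0105 -88 8 -24 1
```

```text
[0.42673476 0.22210706 0.12035984] [ 31.2  12.6 -23.3 -29.5 -45.7  -9.6] [[0.037, -0.999, -0.011], [-0.914, -0.039, 0.405], [-0.405, -0.005, -0.914]]
0 [0.432  0.0948 0.0045] | 10 [0.4317 0.1028 0.0042] | 20 [0.4318 0.0995 0.1192] | 30 [0.4316 0.1038 0.1182] | 40 [0.4314 0.1078 0.119 ] | 50 [0.4313 0.1121 0.1183] | 60 [0.4311 0.1165 0.1178] | 70 [0.4309 0.1206 0.1187] | 80 [0.4307 0.1249 0.119 ] | 90 [0.4306 0.1292 0.1195] | 100 [0.4304 0.1336 0.1197] | 110 [0.4302 0.1384 0.1196] | 120 [0.43   0.1432 0.1195] | 130 [0.4298 0.1481 0.1197] | 140 [0.4296 0.1536 0.119 ] | 150 [0.4294 0.1582 0.1203] | 160 [0.4291 0.1643 0.1193] | 170 [0.4291 0.1645 0.1275] | 0.223 0.001 0.502 -0.003 -0.002 0.005 1; 0.223 0.001 0.502 -0.003 -0.002 0.005 1; 0.223 0.001 0.502 -0.003 -0.002 0.005 1; 0.223 0.000 0.502 -0.003 -0.002 0.005 1; 0.223 0.000 0.502 -0.003 -0.002 0.005 1; 0.224 -0.000 0.502 -0.003 -0.002 0.005 1; 0.224 -0.001 0.502 -0.003 -0.002 0.005 1; 0.224 -0.001 0.502 -0.003 -0.002 0.005 1
```

Blade is level and over the pad. Lower and release.

Request:
jog_arm:
  plan: "0.22 0 0.5 0 0 0 1; 0.22 0 0.5 0 0 0 1; 0.22 0 0.5 0 0 0 1; 0.22 0 0.5 0 0 0 1; 0.22 0 0.5 0 0 0 1; 0.22 0 0.5 0 0 0 1; 0.22 0 0.5 0 0 0 1; 0.23 0 0.5 0 0 0 1; 0 0 0 0 0 0 1; 0 0 0 0 0 0 1"

```text
time_s: 38.9
tcp_pos: [0.4271, 0.2221, 0.0104]
ee_rot: [[0.037, -0.999, -0.012], [-0.914, -0.039, 0.404], [-0.404, -0.004, -0.915]]
wrist_force: [-0.1, -0.5, -1.4]
gripper_width: 0.182
gripper_force: 30.0
```

Request:
jog_arm:
  plan: "0 0 0 0 0 0 0; 0 0 0 0 0 0 0; 0 0 0 0 0 0 0; 0 0 0 0 0 0 0; 0 0 0 0 0 0 0; 0 0 0 0 0 0 0; 0 0 0 0 0 0 0; 0 0 0 0 0 0 0; 0 0 -0.3 0 0 0 0; 0 0 -0.6 0 0 0 0"

```text
time_s: 39.9
tcp_pos: [0.4269, 0.2128, 0.0315]
ee_rot: [[0.037, -0.999, -0.013], [-0.914, -0.039, 0.404], [-0.404, -0.003, -0.915]]
wrist_force: [0.2, 0.2, 0.6]
gripper_width: 0.5
gripper_force: 0.0
```

Request:
jog_arm:
  plan: "0 0 -0.8 0 0 0 0.2; 0 0 -0.8 0 0 0 0.2; 0 0 -0.8 0 0 0 0.2; 0 0 -0.8 0 0 0 -0.4; 0 0 -0.8 0 0 0 -0.4; 0 0 -0.8 0 0 0 -0.4; 0 0 0 0 0 0 -0.4; 0 0 0 0 0 0 -0.4; 0 0 0 0 0 0 -0.4; 0 0 0 0 0 0 -0.4"

```text
time_s: 40.9
tcp_pos: [0.4283, 0.1646, 0.1406]
ee_rot: [[0.037, -0.999, -0.013], [-0.914, -0.039, 0.404], [-0.405, -0.003, -0.915]]
wrist_force: [-0.4, -0.3, -0.5]
gripper_width: 0.701
gripper_force: 0.0
```

```bash
python3 - <<'E'
from m import *
im2,d2,K2,T2=cap('scene'); save('s8',im2[100:330,60:420],None,2.1); s=r.sense(); print(s['tcp_pos'],s['gripper_width'])
E
python3 caps.py
```

```text
[0.42837139 0.16460667 0.14058196] 0.6994084253069658
0 176 block c [ 0.0006 -0.1192  0.0908] world [0.5995 0.0347 0.0908] slope [-0.35 -0.01]
1 180 block c [ 0.0021 -0.0394  0.0918] world [0.6113 0.1135 0.0918] slope [ 0.03 -0.34]
2 none
3 202 block c [-0.0054  0.1165  0.09  ] world [0.624  0.2691 0.09  ] slope [0.11 0.23]
[0.42844777 0.16463449 0.14062384] 0.7005361783545693
```

View pics/s8.png

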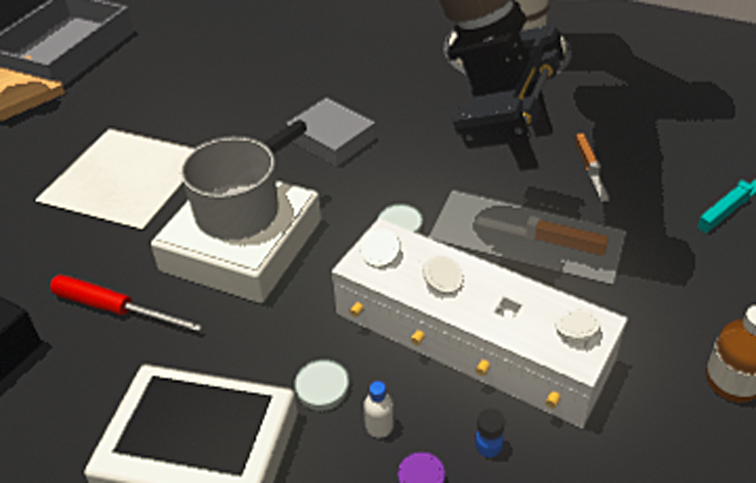

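Lever lies flat on the pad at (545,232); the three caps are loose and the pot is still on the stirrer (232,190). Measuring the pot rim and moving to cap3 (it leans along y, so grip across x).

```bash
cat > pot.py <<'E'
from m import *
from scipy.optimize import least_squares
im,d,K,T=cap('top'); P=xyz(d,K,T); z=P[...,2]
m=(P[...,0]>.3)&(P[...,0]<.75)&(P[...,1]<-.05)&(P[...,1]>-.5)&(z>.105)&(z<.15)
cs=comp(m,P,60); c=max(cs,key=lambda c:c.sum()); q=P[c]
rim=q[q[:,2]>.118]
f=lambda p:np.hypot(rim[:,0]-p[0],rim[:,1]-p[1])-.053
s=least_squares(f,[.585,-.17],loss='soft_l1',f_scale=.003); C=s.x
h=q[np.hypot(*(q[:,:2]-C).T)>.062]
print('pot',C.round(4),'res',np.median(abs(f(C))).round(4),'handle far',len(h),h.mean(0).round(4) if len(h) else '', 'dir',np.degrees(np.arctan2(*(h.mean(0)[:2]-C)[::-1])).round(1) if len(h) else '')
E
python3 pot.py; python3 g.py .624 .2705 .125 -97.4 12 0 -0.4
```

```text
pot [ 0.5766 -0.1705] res 0.0044 handle far 117 [ 0.488  -0.1452  0.1213] dir 164.0
-0.277 -0.665 0.182 0.019 0.248 0.099 -0.4; -0.292 -0.660 0.174 0.019 0.248 0.099 -0.4; -0.307 -0.656 0.166 0.019 0.248 0.099 -0.4; -0.322 -0.651 0.156 0.019 0.248 0.099 -0.4; -0.336 -0.646 0.147 0.019 0.248 0.099 -0.4; -0.350 -0.641 0.137 0.019 0.248 0.099 -0.4; -0.364 -0.635 0.126 0.019 0.248 0.099 -0.4; -0.376 -0.630 0.115 0.019 0.248 0.099 -0.4; -0.389 -0.624 0.103 0.019 0.248 0.099 -0.4; -0.401 -0.619 0.091 0.019 0.248 0.099 -0.4; -0.412 -0.613 0.079 0.019 0.248 0.099 -0.4; -0.423 -0.607 0.066 0.019 0.248 0.099 -0.4
```

Request:
jog_arm:
  plan: "-0.28 -0.66 0.18 0.02 0.25 0.1 -0.4; -0.29 -0.66 0.17 0.02 0.25 0.1 -0.4; -0.31 -0.66 0.17 0.02 0.25 0.1 -0.4; -0.32 -0.65 0.16 0.02 0.25 0.1 -0.4; -0.34 -0.65 0.15 0.02 0.25 0.1 -0.4; -0.35 -0.64 0.14 0.02 0.25 0.1 -0.4; -0.36 -0.64 0.13 0.02 0.25 0.1 -0.4; -0.38 -0.63 0.12 0.02 0.25 0.1 -0.4; -0.39 -0.62 0.1 0.02 0.25 0.1 -0.4; -0.4 -0.62 0.09 0.02 0.25 0.1 -0.4"

```text
time_s: 42.05
tcp_pos: [0.5923, 0.2534, 0.1275]
ee_rot: [[-0.103, -0.995, 0.005], [-0.993, 0.103, 0.065], [-0.065, 0.002, -0.998]]
wrist_force: [-0.4, 0.6, -0.3]
gripper_width: 0.702
gripper_force: 0.0
```

Request:
jog_arm:
  plan: "-0.41 -0.61 0.08 0.02 0.25 0.1 -0.4; -0.42 -0.61 0.07 0.02 0.25 0.1 -0.4; 0 0 0 0 0 0 -0.4; 0 0 0 0 0 0 -0.4; 0 0 0 0 0 0 -0.4; 0 0 0 0 0 0 -0.4; 0 0 0 0 0 0 -0.4; 0 0 0 0 0 0 -0.4; 0 0 0 0 0 0 -0.4; 0 0 0 0 0 0 -0.4"

```text
time_s: 43.05
tcp_pos: [0.6245, 0.2702, 0.1257]
ee_rot: [[-0.131, -0.991, 0.003], [-0.991, 0.131, -0.002], [0.002, -0.003, -1.0]]
wrist_force: [0.0, 1.5, -0.6]
gripper_width: 0.7
gripper_force: 0.0
```

```bash
python3 g.py .624 .2705 .078 -97.4 6 0 -0.4; python3 -c "
from h import *; print(r.sense()['joints'].round(1))"
```

```text
-0.002 0.005 0.318 -0.004 -0.002 -0.002 -0.4; -0.002 0.004 0.318 -0.004 -0.002 -0.002 -0.4; -0.002 0.004 0.318 -0.004 -0.002 -0.002 -0.4; -0.002 0.004 0.318 -0.004 -0.002 -0.002 -0.4; -0.002 0.004 0.318 -0.004 -0.002 -0.002 -0.4; -0.002 0.004 0.318 -0.004 -0.002 -0.002 -0.4
[ 37.1  31.5   1.5   0.2 -60.  -44.7]
```

Request:
jog_arm:
  plan: "0 0 0.32 0 0 0 -0.4; 0 0 0.32 0 0 0 -0.4; 0 0 0.32 0 0 0 -0.4; 0 0 0.32 0 0 0 -0.4; 0 0 0.32 0 0 0 -0.4; 0 0 0.28 0 0 0 -0.4; 0 0 0 0 0 0 -0.4; 0 0 0 0 0 0 1; 0 0 0 0 0 0 1; 0 0 0 0 0 0 1"

```text
time_s: 44.05
tcp_pos: [0.6249, 0.2703, 0.0791]
ee_rot: [[-0.131, -0.991, 0.004], [-0.991, 0.131, -0.002], [0.001, -0.004, -1.0]]
wrist_force: [0.5, 0.1, -0.0]
gripper_width: 0.51
gripper_force: 29.7
```

Request:
jog_arm:
  plan: "0 0 0 0 0 0 1; 0 0 0 0 0 0 1; 0 0 0 0 0 0 1; 0 0 -0.1 0 0 0 1; 0 0 -0.3 0 0 0 1; 0 0 -0.6 0 0 0 1; 0 0 -0.8 0 0 0 1; 0 0 -0.8 0 0 0 1; 0 0 -0.8 0 0 0 1; 0 0 -0.8 0 0 0 1"

```text
time_s: 45.05
tcp_pos: [0.6244, 0.2704, 0.1859]
ee_rot: [[-0.131, -0.991, 0.004], [-0.991, 0.131, -0.002], [0.001, -0.004, -1.0]]
wrist_force: [0.2, -0.3, -0.0]
gripper_width: 0.509
gripper_force: 30.0
```

```bash
python3 caps.py; python3 pot.py; python3 g.py .580 -.172 .20 -97.4 21 0 1
```

```text
0 174 block c [ 0.0007 -0.1193  0.091 ] world [0.5996 0.0346 0.091 ] slope [-0.41  0.  ]
1 181 block c [ 0.0026 -0.0389  0.092 ] world [0.6118 0.114  0.092 ] slope [-0.02 -0.41]
2 none
3 none
[0.62636681 0.27114768 0.1903117 ] 0.5088864043011893
pot [ 0.5762 -0.1706] res 0.0048 handle far 117 [ 0.4879 -0.1451  0.1221] dir 163.9
0.849 -0.023 -0.024 -0.003 0.001 -0.000 1; 0.849 -0.023 -0.024 -0.003 0.001 -0.000 1; 0.849 -0.023 -0.023 -0.003 0.001 -0.000 1; 0.849 -0.023 -0.023 -0.003 0.001 -0.000 1; 0.849 -0.023 -0.023 -0.003 0.001 -0.000 1; 0.849 -0.022 -0.023 -0.003 0.001 -0.000 1; 0.849 -0.022 -0.023 -0.003 0.001 -0.000 1; 0.849 -0.022 -0.023 -0.003 0.001 -0.000 1; 0.849 -0.022 -0.023 -0.003 0.001 -0.000 1; 0.849 -0.022 -0.023 -0.003 0.001 -0.000 1; 0.849 -0.022 -0.023 -0.003 0.001 -0.000 1; 0.849 -0.022 -0.023 -0.003 0.001 -0.000 1; 0.849 -0.022 -0.022 -0.003 0.001 -0.000 1; 0.849 -0.022 -0.022 -0.003 0.001 -0.000 1; 0.849 -0.022 -0.022 -0.003 0.001 -0.000 1; 0.849 -0.022 -0.022 -0.003 0.001 -0.000 1; 0.849 -0.022 -0.022 -0.003 0.001 -0.000 1; 0.849 -0.022 -0.022 -0.003 0.001 -0.000 1; 0.849 -0.022 -0.022 -0.003 0.001 -0.000 1; 0.849 -0.022 -0.022 -0.003 0.001 -0.000 1; 0.849 -0.021 -0.022 -0.003 0.001 -0.000 1
```

Cap3 is held (width 0.509, ~44 mm). Carrying to the pot.

Request:
jog_arm:
  plan: "0.85 -0.02 -0.02 0 0 0 1; 0.85 -0.02 -0.02 0 0 0 1; 0.85 -0.02 -0.02 0 0 0 1; 0.85 -0.02 -0.02 0 0 0 1; 0.85 -0.02 -0.02 0 0 0 1; 0.85 -0.02 -0.02 0 0 0 1; 0.85 -0.02 -0.02 0 0 0 1; 0.85 -0.02 -0.02 0 0 0 1; 0.85 -0.02 -0.02 0 0 0 1; 0.85 -0.02 -0.02 0 0 0 1"

```text
time_s: 46.15
tcp_pos: [0.6013, 0.0573, 0.1891]
ee_rot: [[-0.131, -0.991, 0.003], [-0.991, 0.131, -0.002], [0.002, -0.003, -1.0]]
wrist_force: [-0.2, -0.2, -0.0]
gripper_width: 0.505
gripper_force: 30.0
```

Request:
jog_arm:
  plan: "0.85 -0.02 -0.02 0 0 0 1; 0.85 -0.02 -0.02 0 0 0 1; 0.85 -0.02 -0.02 0 0 0 1; 0.85 -0.02 -0.02 0 0 0 1; 0.85 -0.02 -0.02 0 0 0 1; 0.85 -0.02 -0.02 0 0 0 1; 0.85 -0.02 -0.02 0 0 0 1; 0.5 -0.02 -0.02 0 0 0 1; 0 0 0 0 0 0 1; 0 0 0 0 0 0 1"

```text
time_s: 47.15
tcp_pos: [0.5844, -0.1014, 0.1933]
ee_rot: [[-0.131, -0.991, 0.003], [-0.991, 0.131, -0.002], [0.002, -0.003, -1.0]]
wrist_force: [-0.0, 0.7, -0.1]
gripper_width: 0.51
gripper_force: 30.0
```

```bash
cat > potw.py <<'E'
from m import *
from scipy.optimize import least_squares
im,d,K,T=cap('wrist'); s=r.sense(); print(s['tcp_pos'],s['gripper_width'])
h,w=d.shape; u,v=np.meshgrid(np.arange(w),np.arange(h)); a=np.stack([u-K[0,2],-(v-K[1,2])],-1); n=np.linalg.norm(a,axis=-1)+1e-9; t=n/K[0,0]
P=np.stack([np.tan(t)*a[...,0]/n*d,np.tan(t)*a[...,1]/n*d,-d],-1)@T[:3,:3].T+T[:3,3]
m=(d>0)&(P[...,2]>.126)&(P[...,2]<.134)&(abs(P[...,0]-.58)<.1)&(abs(P[...,1]+.17)<.1)&(t<1.2)
q=P[m]; f=lambda p:np.hypot(q[:,0]-p[0],q[:,1]-p[1])-.0535
o=least_squares(f,[.58,-.172],loss='soft_l1',f_scale=.002); print('rim',len(q),o.x.round(4),np.median(abs(f(o.x))).round(4),q.min(0).round(3),q.max(0).round(3))
E
python3 potw.py
```

```text
[ 0.58446641 -0.10095905  0.1933116 ] 0.5082954676329852
rim 2343 [ 0.583  -0.1707] 0.0012 [ 0.528 -0.225  0.126] [ 0.638 -0.116  0.133]
```

Pot rim centre is (0.583, -0.171). Move over it and lower.

Request:
jog_arm:
  plan: "0.7 -0.08 0 0 0 0 1; 0.7 -0.08 0 0 0 0 1; 0.7 -0.08 0 0 0 0 1; 0.67 -0.07 0 0 0 0 1; 0 0 0 0 0 0 1; 0 0 0.6 0 0 0 1; 0 0 0.7 0 0 0 1; 0 0 0.7 0 0 0 1; 0 0 0.7 0 0 0 1; 0 0 0.43 0 0 0 1"

```text
time_s: 48.2
tcp_pos: [0.5828, -0.1704, 0.1138]
ee_rot: [[-0.13, -0.992, 0.001], [-0.992, 0.13, -0.002], [0.002, -0.001, -1.0]]
wrist_force: [0.7, -1.2, -0.7]
gripper_width: 0.509
gripper_force: 30.0
```

Request:
jog_arm:
  plan: "0 0 0 0 0 0 0.3; 0 0 0 0 0 0 -0.2; 0 0 0 0 0 0 -0.3; 0 0 0 0 0 0 -0.3; 0 0 0 0 0 0 -0.3; 0 0 -0.5 0 0 0 -0.3; 0 0 -0.8 0 0 0 -0.3; 0 0 -0.8 0 0 0 -0.3; 0 0 -0.8 0 0 0 -0.3; 0 0 -0.6 0 0 0 -0.3"

```text
time_s: 49.2
tcp_pos: [0.5836, -0.1711, 0.2056]
ee_rot: [[-0.13, -0.991, 0.006], [-0.991, 0.13, -0.003], [0.002, -0.006, -1.0]]
wrist_force: [0.0, 0.1, -0.3]
gripper_width: 0.648
gripper_force: 0.0
```

```bash
python3 g.py .612 .1155 .20 -97.4 12 0 -0.4; python3 - <<'E'
from m import *
im,d,K,T=cap('wrist'); s=r.sense()
h,w=d.shape; u,v=np.meshgrid(np.arange(w),np.arange(h)); a=np.stack([u-K[0,2],-(v-K[1,2])],-1); n=np.linalg.norm(a,axis=-1)+1e-9; t=n/K[0,0]
P=np.stack([np.tan(t)*a[...,0]/n*d,np.tan(t)*a[...,1]/n*d,-d],-1)@T[:3,:3].T+T[:3,3]
m=(np.hypot(P[...,0]-.583,P[...,1]+.171)<.042)&(t<1)&(d>0); print(s['gripper_width'],np.percentile(P[m][:,2],[5,25,50,75,95]).round(3))
E
```

```text
-0.960 0.031 0.016 -0.004 -0.001 -0.001 -0.4; -0.960 0.031 0.017 -0.004 -0.001 -0.001 -0.4; -0.960 0.031 0.017 -0.004 -0.001 -0.001 -0.4; -0.960 0.031 0.017 -0.004 -0.001 -0.001 -0.4; -0.960 0.030 0.017 -0.004 -0.001 -0.001 -0.4; -0.960 0.030 0.017 -0.004 -0.001 -0.001 -0.4; -0.960 0.030 0.018 -0.004 -0.001 -0.001 -0.4; -0.960 0.030 0.018 -0.004 -0.001 -0.001 -0.4; -0.960 0.030 0.018 -0.004 -0.001 -0.001 -0.4; -0.960 0.030 0.018 -0.004 -0.001 -0.001 -0.4; -0.960 0.030 0.018 -0.004 -0.001 -0.001 -0.4; -0.960 0.029 0.019 -0.004 -0.001 -0.001 -0.4
0.6508639490366789 [0.06  0.289 0.309 0.319 0.328]
```

Request:
jog_arm:
  plan: "-0.96 0.03 0.02 0 0 0 -0.4; -0.96 0.03 0.02 0 0 0 -0.4; -0.96 0.03 0.02 0 0 0 -0.4; -0.96 0.03 0.02 0 0 0 -0.4; -0.96 0.03 0.02 0 0 0 -0.4; -0.96 0.03 0.02 0 0 0 -0.4; -0.96 0.03 0.02 0 0 0 -0.4; -0.96 0.03 0.02 0 0 0 -0.4; -0.96 0.03 0.02 0 0 0 -0.4; -0.96 0.03 0.02 0 0 0 -0.4"

```text
time_s: 50.25
tcp_pos: [0.607, 0.0689, 0.1977]
ee_rot: [[-0.131, -0.991, 0.003], [-0.991, 0.131, -0.002], [0.002, -0.004, -1.0]]
wrist_force: [0.1, -0.3, 0.6]
gripper_width: 0.702
gripper_force: 0.0
```

Request:
jog_arm:
  plan: "-0.96 0.03 0 0 0 0 -0.4; -0.96 0.03 0 0 0 0 -0.4; 0 0 0.6 0 0 0 -0.4; 0 0 0.7 0 0 0 -0.4; 0 0 0.7 0 0 0 -0.4; 0 0 0.7 0 0 0 -0.4; 0 0 0.2 0 0 0 -0.4; 0 0 0 0 0 0 -0.4; 0 0 0 0 0 0 -0.4; 0 0 0 0 0 0 -0.4"

```text
time_s: 51.25
tcp_pos: [0.6126, 0.1158, 0.1259]
ee_rot: [[-0.13, -0.991, 0.005], [-0.991, 0.13, -0.002], [0.001, -0.005, -1.0]]
wrist_force: [-0.5, -0.8, -0.0]
gripper_width: 0.699
gripper_force: 0.0
```

```bash
python3 - <<'E'
from m import *
im,d,K,T=cap('top'); P=xyz(d,K,T); m=(np.hypot(P[...,0]-.583,P[...,1]+.171)<.04); print(np.percentile(P[m][:,2],[5,25,50,75,95]).round(3))
E
python3 g.py .612 .1155 .078 -97.4 6 0 -0.4
```

```text
[0.056 0.058 0.061 0.078 0.083]
0.002 0.005 0.319 -0.006 -0.001 -0.002 -0.4; 0.002 0.005 0.319 -0.006 -0.001 -0.002 -0.4; 0.002 0.005 0.319 -0.006 -0.001 -0.002 -0.4; 0.002 0.004 0.319 -0.006 -0.001 -0.002 -0.4; 0.002 0.004 0.319 -0.006 -0.001 -0.002 -0.4; 0.002 0.004 0.319 -0.006 -0.001 -0.002 -0.4
```

Cap3 is in the pot (heights up to 0.08 inside). Grip cap1 next.

Request:
jog_arm:
  plan: "0 0 0.32 0 0 0 -0.4; 0 0 0.32 0 0 0 -0.4; 0 0 0.32 0 0 0 -0.4; 0 0 0.32 0 0 0 -0.4; 0 0 0.32 0 0 0 -0.4; 0 0 0.29 0 0 0 -0.4; 0 0 0 0 0 0 -0.4; 0 0 0 0 0 0 1; 0 0 0 0 0 0 1; 0 0 0 0 0 0 1"

```text
time_s: 52.3
tcp_pos: [0.6122, 0.1155, 0.0776]
ee_rot: [[-0.131, -0.991, 0.003], [-0.991, 0.131, -0.002], [0.002, -0.004, -1.0]]
wrist_force: [-0.5, 0.0, 0.3]
gripper_width: 0.513
gripper_force: 30.2
```

Request:
jog_arm:
  plan: "0 0 0 0 0 0 1; 0 0 0 0 0 0 1; 0 0 0 0 0 0 1; 0 0 -0.1 0 0 0 1; 0 0 -0.3 0 0 0 1; 0 0 -0.6 0 0 0 1; 0 0 -0.8 0 0 0 1; 0 0 -0.8 0 0 0 1; 0 0 -0.9 0 0 0 1; 0 0 -0.9 0 0 0 1"

```text
time_s: 53.3
tcp_pos: [0.6116, 0.1156, 0.1888]
ee_rot: [[-0.131, -0.991, 0.003], [-0.991, 0.131, -0.002], [0.002, -0.003, -1.0]]
wrist_force: [0.2, -0.1, 0.2]
gripper_width: 0.512
gripper_force: 30.0
```

```bash
python3 caps.py; python3 g.py .583 -.171 .195 -97.4 14 0 1|cut -c1-100
```

```text
0 169 block c [-1.000e-04 -1.191e-01  9.170e-02] world [0.5988 0.0348 0.0917] slope [-0.4  -0.06]
1 none
2 none
3 none
[0.61405686 0.1161533  0.19357575] 0.5186220523100202
0.825 -0.018 -0.004 -0.006 0.000 -0.000 1; 0.825 -0.018 -0.004 -0.006 0.000 -0.000 1; 0.825 -0.018 -
```

Request:
jog_arm:
  plan: "0.82 -0.02 0 0 0 0 1; 0.82 -0.02 0 0 0 0 1; 0.82 -0.02 0 0 0 0 1; 0.82 -0.02 0 0 0 0 1; 0.82 -0.02 0 0 0 0 1; 0.82 -0.02 0 0 0 0 1; 0.82 -0.02 0 0 0 0 1; 0.83 -0.02 0 0 0 0 1; 0.83 -0.02 0 0 0 0 1; 0.83 -0.02 0 0 0 0 1"

```text
time_s: 54.35
tcp_pos: [0.5888, -0.0904, 0.1873]
ee_rot: [[-0.131, -0.991, 0.001], [-0.991, 0.131, -0.003], [0.002, -0.002, -1.0]]
wrist_force: [-0.2, 1.4, 0.1]
gripper_width: 0.515
gripper_force: 30.0
```

Request:
jog_arm:
  plan: "0.83 -0.02 0 0 0 0 1; 0.83 -0.02 0 0 0 0 1; 0.83 -0.02 0 0 0 0 1; 0.82 -0.02 0 0 0 0 1; 0 0 0 0 0 0 1; 0 0 0.4 0 0 0 1; 0 0 0.4 0 0 0 1; 0 0 0.4 0 0 0 1; 0 0 0 0 0 0 1; 0 0 0 0 0 0 1"

```text
time_s: 55.35
tcp_pos: [0.5811, -0.1708, 0.1574]
ee_rot: [[-0.13, -0.992, 0.002], [-0.992, 0.13, -0.003], [0.002, -0.002, -1.0]]
wrist_force: [-0.3, 0.1, -0.4]
gripper_width: 0.515
gripper_force: 30.0
```

```bash
python3 g.py .583 -.171 .115 -97.4 4 0 1
```

```text
-0.002 -0.018 0.424 -0.004 -0.004 -0.001 1; -0.001 -0.019 0.424 -0.004 -0.004 -0.001 1; -0.001 -0.019 0.424 -0.004 -0.004 -0.001 1; -0.001 -0.019 0.424 -0.004 -0.004 -0.001 1
```

Request:
jog_arm:
  plan: "0 -0.02 0.4 0 0 0 1; 0 -0.02 0.4 0 0 0 1; 0 -0.02 0.4 0 0 0 1; 0 -0.02 0.3 0 0 0 1; 0 0 0 0 0 0 1; 0 0 0 0 0 0 0.3; 0 0 0 0 0 0 -0.2; 0 0 0 0 0 0 -0.3; 0 0 0 0 0 0 -0.3; 0 0 0 0 0 0 -0.3"

```text
time_s: 56.35
tcp_pos: [0.5834, -0.1716, 0.1208]
ee_rot: [[-0.131, -0.991, 0.004], [-0.991, 0.131, -0.003], [0.002, -0.004, -1.0]]
wrist_force: [0.3, -0.9, 0.2]
gripper_width: 0.647
gripper_force: 0.0
```

Request:
jog_arm:
  plan: "0 0 -0.5 0 0 0 -0.3; 0 0 -0.8 0 0 0 -0.3; 0 0 -0.8 0 0 0 -0.3; 0 0 -0.8 0 0 0 -0.3; 0 0 -0.6 0 0 0 -0.3; 0 0 0 0 0 0 -0.3; 0 0 0 0 0 0 -0.3; 0 0 0 0 0 0 -0.3; 0 0 0 0 0 0 -0.3; 0 0 0 0 0 0 -0.3"

```text
time_s: 57.35
tcp_pos: [0.5826, -0.1714, 0.2072]
ee_rot: [[-0.131, -0.991, 0.001], [-0.991, 0.131, -0.002], [0.002, -0.002, -1.0]]
wrist_force: [-0.7, 0.5, -0.3]
gripper_width: 0.655
gripper_force: 0.0
```

```bash
python3 g.py .599 .0355 .135 -7.4 12 0 -0.4; python3 -c "
from h import *; print(r.sense()['joints'].round(1),r.sense()['gripper_width'])"
```

```text
-0.691 0.036 0.239 0.000 -0.002 -0.939 -0.4; -0.690 -0.054 0.239 0.000 -0.002 -0.939 -0.4; -0.677 -0.144 0.239 0.000 -0.002 -0.939 -0.4; -0.652 -0.231 0.239 0.000 -0.002 -0.939 -0.4; -0.617 -0.314 0.240 0.000 -0.002 -0.939 -0.4; -0.570 -0.392 0.240 0.000 -0.002 -0.939 -0.4; -0.514 -0.463 0.240 0.000 -0.002 -0.939 -0.4; -0.449 -0.527 0.240 0.000 -0.002 -0.939 -0.4; -0.376 -0.581 0.240 0.000 -0.002 -0.939 -0.4; -0.297 -0.625 0.240 0.000 -0.002 -0.939 -0.4; -0.213 -0.658 0.240 0.000 -0.002 -0.939 -0.4; -0.125 -0.680 0.241 0.000 -0.002 -0.939 -0.4
[ -1.1  20.9  -3.6   0.2 -65.4  -6.5] 0.6545970568223117
```

Request:
jog_arm:
  plan: "-0.69 0.04 0.24 0 0 -0.94 -0.4; -0.69 -0.05 0.24 0 0 -0.94 -0.4; -0.68 -0.14 0.24 0 0 -0.94 -0.4; -0.65 -0.23 0.24 0 0 -0.94 -0.4; -0.62 -0.31 0.24 0 0 -0.94 -0.4; -0.57 -0.39 0.24 0 0 -0.94 -0.4; -0.51 -0.46 0.24 0 0 -0.94 -0.4; -0.45 -0.53 0.24 0 0 -0.94 -0.4; -0.38 -0.58 0.24 0 0 -0.94 -0.4; -0.3 -0.62 0.24 0 0 -0.94 -0.4"

```text
time_s: 58.35
tcp_pos: [0.5958, 0.0015, 0.1469]
ee_rot: [[0.927, -0.374, 0.002], [-0.374, -0.927, -0.003], [0.003, 0.002, -1.0]]
wrist_force: [0.4, 0.4, 1.1]
gripper_width: 0.701
gripper_force: 0.0
```

Request:
jog_arm:
  plan: "-0.21 -0.66 0.24 0 0 -0.94 -0.4; -0.13 -0.68 0.24 0 0 -0.94 -0.4; 0 0 0 0 0 0 -0.4; 0 0 0 0 0 0 -0.4; 0 0 0 0 0 0 -0.4; 0 0 0 0 0 0 -0.4; 0 0 0 0 0 0 -0.4; 0 0 0 0 0 0 -0.4; 0 0 0 0 0 0 -0.4; 0 0 0 0 0 0 -0.4"

```text
time_s: 59.35
tcp_pos: [0.5985, 0.0352, 0.1356]
ee_rot: [[0.992, -0.127, 0.003], [-0.127, -0.992, -0.002], [0.003, 0.002, -1.0]]
wrist_force: [0.1, -0.3, 0.2]
gripper_width: 0.699
gripper_force: 0.0
```

```bash
python3 g.py .599 .0355 .079 -7.4 6 0 -0.4;python3 - <<'E'
from m import *
im,d,K,T=cap('top'); P=xyz(d,K,T); m=(np.hypot(P[...,0]-.583,P[...,1]+.171)<.04); print(np.percentile(P[m][:,2],[5,25,50,75,95]).round(3))
E
```

```text
0.002 -0.003 0.377 0.002 -0.004 0.003 -0.4; 0.002 -0.003 0.377 0.002 -0.004 0.003 -0.4; 0.002 -0.003 0.377 0.002 -0.004 0.003 -0.4; 0.002 -0.003 0.377 0.002 -0.004 0.003 -0.4; 0.003 -0.003 0.377 0.002 -0.004 0.003 -0.4; 0.003 -0.002 0.377 0.002 -0.004 0.003 -0.4
[0.055 0.058 0.061 0.082 0.097]
```

Request:
jog_arm:
  plan: "0 0 0.38 0 0 0 -0.4; 0 0 0.38 0 0 0 -0.4; 0 0 0.38 0 0 0 -0.4; 0 0 0.38 0 0 0 -0.4; 0 0 0.38 0 0 0 -0.4; 0 0 0.38 0 0 0 -0.4; 0 0 0 0 0 0 -0.4; 0 0 0 0 0 0 1; 0 0 0 0 0 0 1; 0 0 0 0 0 0 1"

```text
time_s: 60.4
tcp_pos: [0.5994, 0.0356, 0.0793]
ee_rot: [[0.992, -0.126, 0.005], [-0.126, -0.992, -0.002], [0.005, 0.001, -1.0]]
wrist_force: [-0.7, 1.4, 0.2]
gripper_width: 0.508
gripper_force: 30.2
```

Request:
jog_arm:
  plan: "0 0 0 0 0 0 1; 0 0 0 0 0 0 1; 0 0 0 0 0 0 1; 0 0 -0.1 0 0 0 1; 0 0 -0.3 0 0 0 1; 0 0 -0.6 0 0 0 1; 0 0 -0.8 0 0 0 1; 0 0 -0.9 0 0 0 1; 0 0 -1 0 0 0 1; 0 0 -1 0 0 0 1"

```text
time_s: 61.4
tcp_pos: [0.5978, 0.035, 0.1971]
ee_rot: [[0.992, -0.127, 0.002], [-0.127, -0.992, -0.003], [0.002, 0.003, -1.0]]
wrist_force: [0.6, -0.5, -0.8]
gripper_width: 0.512
gripper_force: 30.0
```

```bash
python3 caps.py;  python3 g.py .583 -.171 .195 -7.4 11 0 1|cut -c1-100
```

```text
0 none
1 none
2 none
3 none
[0.60051506 0.03526049 0.20229363] 0.5108468203238856
0.031 0.752 0.027 0.001 -0.007 0.002 1; 0.031 0.752 0.027 0.001 -0.007 0.002 1; 0.031 0.752 0.027 0.
```

Request:
jog_arm:
  plan: "0.03 0.75 0.02 0 0 0 1; 0.03 0.75 0.02 0 0 0 1; 0.03 0.75 0.02 0 0 0 1; 0.03 0.75 0.02 0 0 0 1; 0.03 0.75 0.02 0 0 0 1; 0.03 0.75 0.02 0 0 0 1; 0.03 0.75 0.02 0 0 0 1; 0.03 0.75 0.02 0 0 0 1; 0.03 0.75 0.02 0 0 0 1; 0.03 0.75 0.02 0 0 0 1"

```text
time_s: 62.45
tcp_pos: [0.5814, -0.1524, 0.1913]
ee_rot: [[0.992, -0.127, 0.002], [-0.127, -0.992, -0.003], [0.002, 0.002, -1.0]]
wrist_force: [-0.0, 0.0, -1.0]
gripper_width: 0.514
gripper_force: 30.0
```

Request:
jog_arm:
  plan: "0.03 0.75 0 0 0 0 1; 0 0 0 0 0 0 1; 0 0 0 0 0 0 1; 0 0 0 0 0 0 1; 0 0 0 0 0 0 1; 0 0 0 0 0 0 1; 0 0 0 0 0 0 1; 0 0 0 0 0 0 1; 0 0 0 0 0 0 1; 0 0 0 0 0 0 1"

```text
time_s: 63.45
tcp_pos: [0.5804, -0.1701, 0.1915]
ee_rot: [[0.992, -0.126, 0.003], [-0.126, -0.992, -0.003], [0.003, 0.002, -1.0]]
wrist_force: [-0.1, 0.5, -0.3]
gripper_width: 0.514
gripper_force: 30.0
```

```bash
python3 potw.py; python3 g.py .583 -.171 .123 -7.4 5 0 1
```

```text
[ 0.58043146 -0.17014869  0.19150856] 0.5138273712692204
rim 1342 [ 0.5828 -0.1706] 0.001 [ 0.553 -0.225  0.126] [ 0.638 -0.116  0.133]
0.019 0.003 0.548 0.003 -0.005 0.003 1; 0.020 0.003 0.548 0.003 -0.005 0.003 1; 0.020 0.003 0.548 0.003 -0.005 0.003 1; 0.021 0.004 0.548 0.003 -0.005 0.003 1; 0.021 0.004 0.548 0.003 -0.005 0.003 1
```

Request:
jog_arm:
  plan: "0.02 0 0.55 0 0 0 1; 0.02 0 0.55 0 0 0 1; 0.02 0 0.55 0 0 0 1; 0.02 0 0.5 0 0 0 1; 0.02 0 0.45 0 0 0 1; 0 0 0 0 0 0 1; 0 0 0 0 0 0 0.3; 0 0 0 0 0 0 -0.2; 0 0 0 0 0 0 -0.3; 0 0 0 0 0 0 -0.3"

```text
time_s: 64.5
tcp_pos: [0.5835, -0.1707, 0.1272]
ee_rot: [[0.992, -0.126, 0.004], [-0.126, -0.992, -0.003], [0.005, 0.002, -1.0]]
wrist_force: [0.0, -0.6, -0.8]
gripper_width: 0.635
gripper_force: 0.0
```

Request:
jog_arm:
  plan: "0 0 0 0 0 0 -0.3; 0 0 -0.5 0 0 0 -0.3; 0 0 -0.8 0 0 0 -0.3; 0 0 -0.8 0 0 0 -0.3; 0 0 -0.8 0 0 0 -0.3; 0 0 -0.6 0 0 0 -0.3; -0.8 0 0 0 0 0 0; -0.8 0 0 0 0 0 0; -0.8 0 0 0 0 0 0; -0.8 0 0 0 0 0 0"

```text
time_s: 65.5
tcp_pos: [0.5029, -0.1603, 0.2149]
ee_rot: [[0.992, -0.126, 0.004], [-0.126, -0.992, -0.003], [0.005, 0.002, -1.0]]
wrist_force: [-0.1, -0.0, 0.5]
gripper_width: 0.508
gripper_force: 0.0
```

```bash
python3 - <<'E'
from m import *
im,d,K,T=cap('top'); P=xyz(d,K,T); m=(np.hypot(P[...,0]-.583,P[...,1]+.171)<.04); print(np.percentile(P[m][:,2],[5,25,50,75,95,99]).round(3))
im,d,K,T=cap('wrist'); s=r.sense(); print(s['tcp_pos'],s['gripper_width'])
h,w=d.shape; u,v=np.meshgrid(np.arange(w),np.arange(h)); a=np.stack([u-K[0,2],-(v-K[1,2])],-1); n=np.linalg.norm(a,axis=-1)+1e-9; t=n/K[0,0]
P=np.stack([np.tan(t)*a[...,0]/n*d,np.tan(t)*a[...,1]/n*d,-d],-1)@T[:3,:3].T+T[:3,3]
C=np.array([.583,-.1708]); rr=np.hypot(P[...,0]-C[0],P[...,1]-C[1])
m=(d>0)&(rr>.07)&(rr<.135)&(P[...,2]>.108)&(P[...,2]<.13)&(P[...,0]<.58)
q=P[m]; print(len(q),q.mean(0).round(4),'handle dir',np.degrees(np.arctan2(*(q.mean(0)[:2]-C)[::-1])).round(1),rr[m].min(),rr[m].max()) if m.sum() else print('no handle')
# mat
f=np.load('top0.npz'); im,d,K,T=[f[k] for k in('im','d','K','T')]; P=xyz(d,K,T)
g=cv2.cvtColor(im,cv2.COLOR_RGB2GRAY); mm=np.zeros(g.shape,bool); mm[167:232,358:425]=1; mm&=g>150
c=max(comp(mm,P,200),key=lambda c:c.sum()); v,u=np.nonzero(c); (cx,cy),(w,h),a=cv2.minAreaRect(np.c_[u,v].astype(np.float32)); print('matpx',cx,cy,w,h,a)
cc=np.array([(cx-K[0,2])/K[0,0],-(cy-K[1,2])/K[1,1],-1]); w=T[:3,:3]@cc; print('mat',(T[:3,3]+w*(.004-T[2,3])/w[2]).round(4))
im2,_,_,_=cap('scene'); save('s9',im2[100:330,60:420],None,2.1)
E
```

```text
Traceback (most recent call last):
IndexError: index -1 is out of bounds for axis 0 with size 0
```

```bash
cat > hd.py <<'E'
from m import *
im,d,K,T=cap('wrist'); s=r.sense(); print(s['tcp_pos'],s['gripper_width'])
h,w=d.shape; u,v=np.meshgrid(np.arange(w),np.arange(h)); a=np.stack([u-K[0,2],-(v-K[1,2])],-1); n=np.linalg.norm(a,axis=-1)+1e-9; t=n/K[0,0]
P=np.stack([np.tan(t)*a[...,0]/n*d,np.tan(t)*a[...,1]/n*d,-d],-1)@T[:3,:3].T+T[:3,3]
C=np.array([.583,-.1708]); rr=np.hypot(P[...,0]-C[0],P[...,1]-C[1])
m=(d>0)&(rr<.04); print('inside z',np.percentile(P[m][:,2],[5,25,50,75,95,99]).round(3))
m=(d>0)&(rr>.062)&(rr<.135)&(P[...,2]>.108)&(P[...,2]<.13)&(P[...,0]<.58)
if m.sum():
    q=P[m]; print(len(q),q.mean(0).round(4),'handle dir',np.degrees(np.arctan2(*(q.mean(0)[:2]-C)[::-1])).round(1),rr[m].min().round(3),rr[m].max().round(3))
f=np.load('top0.npz'); im0,d0,K0,T0=[f[k] for k in('im','d','K','T')]; P0=xyz(d0,K0,T0)
g=cv2.cvtColor(im0,cv2.COLOR_RGB2GRAY); mm=np.zeros(g.shape,bool); mm[165:232,356:427]=1; mm&=g>150
c=max(comp(mm,P0,200),key=lambda c:c.sum()); v,u=np.nonzero(c); (cx,cy),(w,h),a=cv2.minAreaRect(np.c_[u,v].astype(np.float32)); print('matpx',cx,cy,w,h,a)
cc=np.array([(cx-K0[0,2])/K0[0,0],-(cy-K0[1,2])/K0[1,1],-1]); w=T0[:3,:3]@cc; print('mat',(T0[:3,3]+w*(.004-T0[2,3])/w[2]).round(4))
im2,_,_,_=cap('scene'); save('s9',np.hstack([cv2.resize(im,(400,300)),cv2.resize(im2[100:280,60:300],(400,300))]))
E
python3 hd.py
```

```text
[ 0.5017033  -0.16019862  0.21525033] 0.5026781896993845
inside z [0.059 0.06  0.071 0.089 0.099 0.105]
1016 [ 0.4942 -0.1456  0.1235] handle dir 164.2 0.062 0.126
matpx 391.2608642578125 198.1905517578125 58.29988479614258 57.04908752441406 85.13549041748047
mat [ 0.5323 -0.3952  0.004 ]
```

View pics/s9.png

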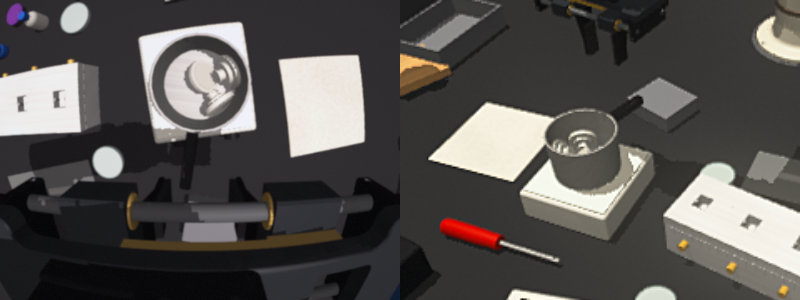

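The caps lie in the pot (wrist view pile at (210,75)); handle direction is 164°, mat centre (0.532, -0.395). Moving to grip the handle close to the pot.

```bash
python3 g.py .5166 -.1522 .150 -15.8 6 0 0; python3 -c "
from h import *; print(r.sense()['joints'].round(1))"
```

```text
0.079 -0.066 0.436 0.002 -0.007 0.178 0; 0.078 -0.068 0.436 0.002 -0.007 0.178 0; 0.076 -0.070 0.436 0.002 -0.007 0.178 0; 0.075 -0.072 0.435 0.002 -0.007 0.178 0; 0.074 -0.073 0.435 0.002 -0.007 0.178 0; 0.072 -0.075 0.435 0.002 -0.007 0.178 0
[  0.   12.8 -14.    0.2 -62.9  82.6]
```

Request:
jog_arm:
  plan: "0.08 -0.07 0.44 0 0 0.18 0; 0.08 -0.07 0.44 0 0 0.18 0; 0.08 -0.07 0.44 0 0 0.18 0; 0.08 -0.07 0.43 0 0 0.18 0; 0.07 -0.07 0.43 0 0 0.18 0; 0.07 -0.07 0.43 0 0 0.18 0; 0 0 0 0 0 0 0; 0 0 0 0 0 0 0; 0 0 0 0 0 0 0; 0 0 0 0 0 0 0"

```text
time_s: 66.65
tcp_pos: [0.5173, -0.1524, 0.1492]
ee_rot: [[0.962, -0.274, 0.004], [-0.274, -0.962, -0.003], [0.005, 0.001, -1.0]]
wrist_force: [-0.5, -0.8, 0.3]
gripper_width: 0.501
gripper_force: 0.0
```

```bash
sed 's/^f=np.load.*//;/^g=cv2/,$d' hd.py > hd2.py; python3 hd2.py; python3 g.py .5166 -.1522 .097 -15.8 4 0 0
```

```text
[ 0.51717929 -0.15236732  0.149133  ] 0.49844074634352215
inside z [0.059 0.06  0.085 0.104 0.238 0.238]
1036 [ 0.5    -0.1474  0.1234] handle dir 164.2 0.062 0.127
-0.008 -0.001 0.521 0.002 -0.008 -0.003 0; -0.008 -0.001 0.521 0.002 -0.008 -0.003 0; -0.007 -0.000 0.521 0.002 -0.008 -0.003 0; -0.007 -0.000 0.521 0.002 -0.008 -0.003 0
```

Request:
jog_arm:
  plan: "-0.01 0 0.52 0 0 0 0; -0.01 0 0.52 0 0 0 0; -0.01 0 0.52 0 0 0 0; -0.01 0 0.5 0 0 0 0; 0 0 0 0 0 0 0; 0 0 0 0 0 0 1; 0 0 0 0 0 0 1; 0 0 0 0 0 0 1; 0 0 0 0 0 0 1; 0 0 0 0 0 0 1"

```text
time_s: 67.7
tcp_pos: [0.5163, -0.1521, 0.0974]
ee_rot: [[0.962, -0.274, 0.004], [-0.274, -0.962, -0.003], [0.004, 0.001, -1.0]]
wrist_force: [0.3, 0.6, 1.1]
gripper_width: 0.156
gripper_force: 30.0
```

Request:
jog_arm:
  plan: "0 0 0 0 0 0 1; 0 0 0 0 0 0 1; 0 0 0 0 0 0 1; 0 0 0 0 0 0 1; 0 0 -0.1 0 0 0 1; 0 0 -0.1 0 0 0 1; 0 0 -0.2 0 0 0 1; 0 0 -0.2 0 0 0 1; 0 0 0 0 0 0 1; 0 0 0 0 0 0 1"

```text
time_s: 68.7
tcp_pos: [0.516, -0.1521, 0.112]
ee_rot: [[0.962, -0.274, 0.003], [-0.274, -0.962, -0.002], [0.003, 0.002, -1.0]]
wrist_force: [0.1, 0.3, -4.2]
gripper_width: 0.159
gripper_force: 30.0
```

```bash
cat > tilt.py <<'E'
from m import *
im,d,K,T=cap('wrist'); s=r.sense(); print(s['tcp_pos'],s['gripper_width'],s['wrist_force'].round(1),s['moment'].round(2))
p=s['tcp_pos']; X=s['ee_rot'][:,0]
h,w=d.shape; u,v=np.meshgrid(np.arange(w),np.arange(h)); a=np.stack([u-K[0,2],-(v-K[1,2])],-1); n=np.linalg.norm(a,axis=-1)+1e-9; t=n/K[0,0]
P=np.stack([np.tan(t)*a[...,0]/n*d,np.tan(t)*a[...,1]/n*d,-d],-1)@T[:3,:3].T+T[:3,3]
c=p[:2]+X[:2]*.069; q=P-np.r_[c,0]; rad=np.hypot(q[...,0],q[...,1]); f=q[...,0]*X[0]+q[...,1]*X[1]
m=(d>0)&(rad>.04)&(rad<.065)&(P[...,2]>p[2]-.02)&(P[...,2]<p[2]+.06)&(t<1.3)
for lo in np.arange(-.06,.06,.015):
    k=m&(f>=lo)&(f<lo+.015)
    if k.sum()>10: print(lo.round(3),k.sum(),np.percentile(P[k][:,2],85).round(4))
E
python3 tilt.py
```

```text
[ 0.51583985 -0.15209222  0.11186827] 0.1585128416905706 [-0.2 -0.6 -4.4] [ 0.14  0.24 -0.01]
-0.06 4315 0.1449
-0.045 3512 0.1442
-0.03 2565 0.1441
-0.015 2364 0.1439
0.0 2575 0.1435
0.015 2799 0.1432
0.03 3645 0.143
0.045 3806 0.1433
```

The pot hangs level (rim slope under 0.02 rad). Lift on and carry to the mat.

Request:
jog_arm:
  plan: "0 0 -0.2 0 0 0 1; 0 0 -0.3 0 0 0 1; 0 0 -0.3 0 0 0 1; 0 0 -0.2 0 0 0 1; 0 0 0 0 0 0 1; 0 0 0 0 0 0 1; 0 0 0 0 0 0 1; 0 0 0 0 0 0 1; 0 0 0 0 0 0 1; 0 0 0 0 0 0 1"

```text
time_s: 69.75
tcp_pos: [0.516, -0.1521, 0.1368]
ee_rot: [[0.962, -0.274, 0.003], [-0.274, -0.962, -0.003], [0.003, 0.002, -1.0]]
wrist_force: [0.6, -0.5, -3.7]
gripper_width: 0.158
gripper_force: 30.0
```

```bash
python3 tilt.py; python3 g.py .4656 -.3765 .137 -15.8 18 0 1|cut -c1-120
```

```text
[ 0.51597059 -0.15206931  0.13686771] 0.1572244035897658 [ 0.  -0.1 -4.7] [ 0.04  0.26 -0.02]
-0.06 4339 0.1696
-0.045 3501 0.169
-0.03 2548 0.1688
-0.015 2365 0.1685
0.0 2561 0.1682
0.015 2810 0.168
0.03 3634 0.1679
0.045 3758 0.168
0.029 0.510 0.001 0.001 -0.001 -0.001 1; 0.029 0.510 0.001 0.001 -0.001 -0.001 1; 0.029 0.510 0.001 0.001 -0.001 -0.001
```

Request:
jog_arm:
  plan: "0.01 0.2 0 0 0 0 1; 0.03 0.4 0 0 0 0 1; 0.03 0.55 0 0 0 0 1; 0.03 0.55 0 0 0 0 1; 0.03 0.55 0 0 0 0 1; 0.03 0.55 0 0 0 0 1; 0.03 0.55 0 0 0 0 1; 0.03 0.55 0 0 0 0 1; 0.03 0.55 0 0 0 0 1; 0.03 0.55 0 0 0 0 1"

```text
time_s: 70.8
tcp_pos: [0.4882, -0.2754, 0.1372]
ee_rot: [[0.962, -0.274, 0.003], [-0.274, -0.962, -0.003], [0.003, 0.002, -1.0]]
wrist_force: [0.6, 0.1, -3.9]
gripper_width: 0.156
gripper_force: 30.0
```

Request:
jog_arm:
  plan: "0.03 0.55 0 0 0 0 1; 0.03 0.55 0 0 0 0 1; 0.03 0.55 0 0 0 0 1; 0.03 0.55 0 0 0 0 1; 0.03 0.55 0 0 0 0 1; 0.03 0.55 0 0 0 0 1; 0.03 0.55 0 0 0 0 1; 0.03 0.55 0 0 0 0 1; 0.03 0.4 0 0 0 0 1; 0.02 0.2 0 0 0 0 1"

```text
time_s: 71.8
tcp_pos: [0.4609, -0.3975, 0.1373]
ee_rot: [[0.961, -0.275, 0.003], [-0.275, -0.961, -0.003], [0.003, 0.002, -1.0]]
wrist_force: [1.0, 0.7, -3.7]
gripper_width: 0.158
gripper_force: 30.0
```

```bash
python3 tilt.py|head -1; python3 g.py .4656 -.3765 .050 -15.8 10 0 1|cut -c1-120;  python3 - <<'E'
from m import *
im,d,K,T=cap('wrist')
h,w=d.shape; u,v=np.meshgrid(np.arange(w),np.arange(h)); a=np.stack([u-K[0,2],-(v-K[1,2])],-1); n=np.linalg.norm(a,axis=-1)+1e-9; t=n/K[0,0]
P=np.stack([np.tan(t)*a[...,0]/n*d,np.tan(t)*a[...,1]/n*d,-d],-1)@T[:3,:3].T+T[:3,3]
g=cv2.cvtColor(im,cv2.COLOR_RGB2GRAY); m=(g>150)&(P[...,2]<.02)&(P[...,2]>-.005)&(d>0)&(P[...,1]<-.28)&(P[...,1]>-.52)&(P[...,0]>.4)&(P[...,0]<.66)
q=P[m]; print(len(q),cv2.minAreaRect(q[:,:2].astype(np.float32)*1000))
E
```

```text
[ 0.46092174 -0.39774195  0.13734675] 0.1627772788061641 [ 0.6 -0.  -3.4] [-0.06  0.16  0.01]
-0.007 -0.088 0.349 0.001 -0.003 -0.002 1; -0.006 -0.087 0.349 0.001 -0.003 -0.002 1; -0.006 -0.087 0.349 0.001 -0.003 -
405 ((546.0545043945312, -417.8138427734375), (262.6764221191406, 198.50872802734375), 64.64480590820312)
```

Request:
jog_arm:
  plan: "-0.03 -0.3 0.2 0 0 0 1; -0.03 -0.3 0.4 0 0 0 1; 0 -0.27 0.5 0 0 0 1; 0 0 0.5 0 0 0 1; 0 0 0.5 0 0 0 1; 0 0 0.5 0 0 0 1; 0 0 0.4 0 0 0 1; 0 0 0.3 0 0 0 1; 0 0 0.1 0 0 0 1; 0 0 0 0 0 0 1"

```text
time_s: 72.9
tcp_pos: [0.4659, -0.3754, 0.0521]
ee_rot: [[0.962, -0.274, 0.002], [-0.274, -0.962, -0.002], [0.003, 0.002, -1.0]]
wrist_force: [-0.0, -0.3, -3.4]
gripper_width: 0.16
gripper_force: 30.0
```

Request:
jog_arm:
  plan: "0 0 0.04 0 0 0 1; 0 0 0.04 0 0 0 1; 0 0 0.04 0 0 0 1; 0 0 0.04 0 0 0 1; 0 0 0 0 0 0 1; 0 0 0 0 0 0 1; 0 0 0 0 0 0 1; 0 0 0 0 0 0 1; 0 0 0 0 0 0 1; 0 0 0 0 0 0 1"

```text
time_s: 73.9
tcp_pos: [0.466, -0.3753, 0.0484]
ee_rot: [[0.962, -0.274, 0.003], [-0.274, -0.962, -0.003], [0.004, 0.002, -1.0]]
wrist_force: [-0.2, 0.3, -4.1]
gripper_width: 0.156
gripper_force: 30.0
```

Request:
jog_arm:
  plan: "0 0 0.03 0 0 0 1; 0 0 0.03 0 0 0 1; 0 0 0.03 0 0 0 1; 0 0 0.02 0 0 0 1; 0 0 0 0 0 0 1; 0 0 0 0 0 0 1; 0 0 0 0 0 0 1; 0 0 0 0 0 0 1; 0 0 0 0 0 0 1; 0 0 0 0 0 0 1"

```text
time_s: 74.9
tcp_pos: [0.4657, -0.3753, 0.0464]
ee_rot: [[0.962, -0.274, 0.002], [-0.274, -0.962, -0.003], [0.003, 0.002, -1.0]]
wrist_force: [-4.7, 2.5, 6.1]
gripper_width: 0.156
gripper_force: 30.0
```

Contact (upward 6 N). Release and rise clear.

Request:
jog_arm:
  plan: "0 0 0 0 0 0 0.5; 0 0 0 0 0 0 0.3; 0 0 0 0 0 0 0; 0 0 0 0 0 0 0; 0 0 0 0 0 0 0; 0 0 0 0 0 0 0; 0 0 0 0 0 0 0; 0 0 -0.3 0 0 0 0; 0 0 -0.6 0 0 0 0; 0 0 -0.8 0 0 0 0"

```text
time_s: 75.9
tcp_pos: [0.4654, -0.375, 0.0883]
ee_rot: [[0.962, -0.274, 0.001], [-0.274, -0.962, -0.002], [0.002, 0.001, -1.0]]
wrist_force: [0.4, -0.2, -0.2]
gripper_width: 0.502
gripper_force: 0.0
```

Request:
jog_arm:
  plan: "0 0 -0.8 0 0 0 0; 0 0 -0.8 0 0 0 0; 0 0 -0.8 0 0 0 0; 0 0 -0.8 0 0 0 0; 0 0 -0.8 0 0 0 0; -0.8 0 0 0 0 0 0; -0.8 0 0 0 0 0 0; -0.6 0 0 0 0 0 0; 0 0 0 0 0 0 0; 0 0 0 0 0 0 0"

```text
time_s: 76.9
tcp_pos: [0.4131, -0.3602, 0.1888]
ee_rot: [[0.962, -0.274, 0.004], [-0.274, -0.962, -0.003], [0.005, 0.002, -1.0]]
wrist_force: [-0.0, 0.5, 0.4]
gripper_width: 0.503
gripper_force: 0.0
```

```bash
python3 - <<'E'
from m import *
from scipy.optimize import least_squares
im,d,K,T=cap('wrist'); s=r.sense(); print(s['tcp_pos'],s['gripper_width'])
h,w=d.shape; u,v=np.meshgrid(np.arange(w),np.arange(h)); a=np.stack([u-K[0,2],-(v-K[1,2])],-1); n=np.linalg.norm(a,axis=-1)+1e-9; t=n/K[0,0]
P=np.stack([np.tan(t)*a[...,0]/n*d,np.tan(t)*a[...,1]/n*d,-d],-1)@T[:3,:3].T+T[:3,3]
m=(d>0)&(abs(P[...,2]-.0795)<.004)&(abs(P[...,0]-.532)<.09)&(abs(P[...,1]+.395)<.09)
q=P[m]; f=lambda p:np.hypot(q[:,0]-p[0],q[:,1]-p[1])-.0535
o=least_squares(f,[.532,-.395],loss='soft_l1',f_scale=.002); print('pot',len(q),o.x.round(4),np.median(abs(f(o.x))).round(4))
k=abs(f(o.x))<.003; A=np.c_[q[k][:,:2],np.ones(k.sum())]; print('rim plane',np.linalg.lstsq(A,q[k][:,2],rcond=None)[0].round(3))
a2=cap('scene'); b=cap('top'); ori(*b)
save('s10',np.hstack([cv2.resize(im,(400,300)),cv2.resize(a2[0][80:320,40:360],(400,300))]))
E
```

```text
[ 0.41339371 -0.36021156  0.18852812] 0.4980641300911848
pot 1528 [ 0.5318 -0.3942] 0.0011
rim plane [-0.005  0.     0.082]
orange px 491.0 29.0 541 (850.4, -550.6, 179.3, 1462.4, 47.6) z [-0.427 -0.418 -0.41 ]
orange px 389.0 111.0 100 (623.0, -193.9, 113.5, 637.0, 41.2) z [0.011 0.023 0.031]
orange px 112.0 184.0 232 (566.2, 434.7, 55.1, 67.2, 82.8) z [0.065 0.077 0.09 ]
orange px 497.0 216.0 674 (460.7, -373.8, 149.3, 771.0, 2.3) z [0.008 0.018 0.546]
orange px 185.0 231.0 151 (411.2, 137.2, 268.3, 32.2, 79.3) z [0.022 0.026 0.031]
orange px 501.0 251.0 168 (370.9, -364.7, 40.8, 745.9, 0.6) z [0.011 0.018 0.024]
orange px 192.0 294.0 123 (314.6, 117.0, 62.9, 236.3, 42.1) z [-0.001  0.016  0.022]
```

View pics/s10.png

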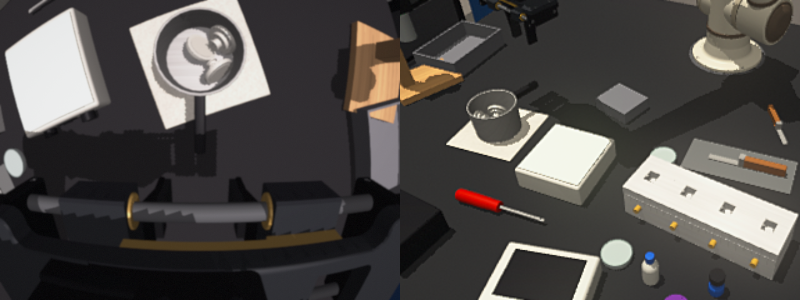

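Pot is upright at (0.532, -0.394), about 1 mm from the mat centre, with the caps inside. The lever is flat on the pad (scene (745,160)) and the robot is clear.

```bash
python3 -c "
from station import r; print(r.finish_job())"
```

```text
the job is handed in; nothing more can be done
None
```

I've handed the job in: all three caps are popped and in the pot, the pot stands upright about 1 mm from my estimate of the mat's centre, and the lever lies flat on its pad; no verdict came back.

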